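Stow the bean tubes labels up and bolt the case

TASK

Put every coffee tube that lies on the counter into the wooden case, one to a groove, with its paper label facing straight up so that it can be read through the glass; they lie label down or sideways, so roll each along the counter to turn it. When they are all in, close the glass lid down fully and slide its bolt all the way home into the keeper. Do not knock over or shove aside the other coffee things.

Things in the scene. Friction and masses are not known exactly. Their poses are not given: they have to be found in the camera images.
- tube_a: amber coffee tube, a cylinder 150 mm long, 40 mm in diameter, 0.11 to 0.23 kg, lying on its side; it rolls freely and soon stops. May be absent. Origin on its axis at mid-length, 20 mm above the counter; x along it to the aluminium cap (last 26 mm); z from the axis out through the middle of its one paper label (85 mm long, wrapped 35 degrees either side): z points up when the label does.
- tube_b: amber coffee tube, a cylinder 150 mm long, 40 mm in diameter, 0.11 to 0.23 kg, lying on its side; it rolls freely and soon stops. May be absent. Origin on its axis at mid-length, 20 mm above the counter; x along it to the aluminium cap (last 26 mm); z from the axis out through the middle of its one paper label (85 mm long, wrapped 35 degrees either side): z points up when the label does.
- tube_c: amber coffee tube, a cylinder 150 mm long, 40 mm in diameter, 0.11 to 0.23 kg, lying on its side; it rolls freely and soon stops. May be absent. Origin on its axis at mid-length, 20 mm above the counter; x along it to the aluminium cap (last 26 mm); z from the axis out through the middle of its one paper label (85 mm long, wrapped 35 degrees either side): z points up when the label does.
- tube_d: amber coffee tube, a cylinder 150 mm long, 40 mm in diameter, 0.11 to 0.23 kg, lying on its side; it rolls freely and soon stops. May be absent. Origin on its axis at mid-length, 20 mm above the counter; x along it to the aluminium cap (last 26 mm); z from the axis out through the middle of its one paper label (85 mm long, wrapped 35 degrees either side): z points up when the label does.
- case: dark wooden case fixed to the counter, 330 mm (x) by 222 mm (y, -95 to +127), origin at the counter under the middle of its inside, z up. Inside 310 mm (x) by 170 mm (y); walls 10 mm thick, 56 mm high; the +y wall is backed by a rail 30 mm thick and 66 mm high with a steel keeper staple at its middle (top 85 mm high). Four V grooves inside run along y.
- groove_0 (a point): middle of a V groove of the case (x = -105 mm, sides sloping 30 degrees, 34 mm wide): where the middle of a seated tube's axis lies, 31 mm above the counter; axes as the case's, groove along y, tube either way round. Flat ridges between grooves are 18 mm high; at both ends (y beyond 45 mm) blocks 40 mm high flank the tube, 50 mm apart; the middle is open for fingers.
- groove_1 (a point): middle of a V groove of the case (x = -35 mm, sides sloping 30 degrees, 34 mm wide): where the middle of a seated tube's axis lies, 31 mm above the counter; axes as the case's, groove along y, tube either way round. Flat ridges between grooves are 18 mm high; at both ends (y beyond 45 mm) blocks 40 mm high flank the tube, 50 mm apart; the middle is open for fingers.
- groove_2 (a point): middle of a V groove of the case (x = 35 mm, sides sloping 30 degrees, 34 mm wide): where the middle of a seated tube's axis lies, 31 mm above the counter; axes as the case's, groove along y, tube either way round. Flat ridges between grooves are 18 mm high; at both ends (y beyond 45 mm) blocks 40 mm high flank the tube, 50 mm apart; the middle is open for fingers.
- groove_3 (a point): middle of a V groove of the case (x = 105 mm, sides sloping 30 degrees, 34 mm wide): where the middle of a seated tube's axis lies, 31 mm above the counter; axes as the case's, groove along y, tube either way round. Flat ridges between grooves are 18 mm high; at both ends (y beyond 45 mm) blocks 40 mm high flank the tube, 50 mm apart; the middle is open for fingers.
- lid (a joint): angle of the glass lid in rad: 0 shut, up to 1.75 wide open. A framed glass panel 330 mm (case x) by 190 by 10 mm, hinged along the top of the case's -y wall; open, it stands up there. Shut, its underside lies on the walls (56 mm high). The hinge is stiff (about 0.55 N m of friction): it stays where it is left.
- lid_hinge (a point): middle of the lid's hinge line, in the plane of the lid's underside, 56 mm above the counter; axes as the case's, hinge line along x
- lid_edge (a point): middle of the lid's free edge, on its outer (upper) face, 190 mm from the hinge line; axes turn with the lid: y from hinge to free edge, z out of the outer face
- bolt (a joint): travel of the lid's barrel bolt in m: 0 withdrawn, 0.030 fully home in the keeper. It slides on the lid's outer face, away from the hinge (case +y when shut); about 2.5 N of friction.
- bolt_knob (a point): the bolt's upright steel knob, 15 mm in diameter, midway along the lid's width; this point is on its axis, 22 mm out from the lid's outer face; the knob reaches from 6 to 38 mm out, the guides each side of its run are 18 mm high. Axes as lid_edge.
- mug: green ceramic mug, 82 mm in diameter (75 mm from its centre to the outside of the handle), 92 mm high, bystander; origin under its centre
- board: wooden serving board fixed on the counter to the left of the tubes, 420 mm (x) by 130 mm (y) by 12 mm high, a low stop for rolling tubes; origin under its centre
- grinder: upright dark steel hand grinder, 54 mm in diameter, 195 mm high with its crank, which reaches 86 mm from its axis, bystander; origin under its centre
- spoon_rest: wooden spoon rest 80 by 210 mm, 18 mm high, long side along its y, with a wooden spoon lying in it whose handle sticks out 60 mm past its +y end, bystander; origin under its centre

How it is judged:
On the way, in this order (a step that is already met when the one before it is completed fails the run):
1. every tube present lies in a groove of the case, its label facing up (z of tube_a in the frame of case between 0.025 and 0.0345 m and x of tube_a in the frame of case between -0.13 and 0.13 m and y of tube_a in the frame of case between -0.02 and 0.02 m and angle between the x axis of each of tube_a, tube_b, tube_c, tube_d and the y axis of case, either way round below 0.15 rad and angle between each of tube_a, tube_b, tube_c, tube_d's own z axis and vertical below 0.35 rad and z of tube_b in the frame of case between 0.025 and 0.0345 m and x of tube_b in the frame of case between -0.13 and 0.13 m and y of tube_b in the frame of case between -0.02 and 0.02 m and z of tube_c in the frame of case between 0.025 and 0.0345 m and x of tube_c in the frame of case between -0.13 and 0.13 m and y of tube_c in the frame of case between -0.02 and 0.02 m and z of tube_d in the frame of case between 0.025 and 0.0345 m and x of tube_d in the frame of case between -0.13 and 0.13 m and y of tube_d in the frame of case between -0.02 and 0.02 m), for 0.2 s.
2. the lid is closed down fully (value of joint lid below 0.04 rad), for 0.2 s.
3. the bolt is slid home (value of joint bolt above 0.026 m), for 0.2 s.
At the end, for the whole second after the job is handed in: Every tube present lies at rest in a groove of the case (its axis within 4 mm of the seated height, along the groove), its label within 0.35 rad (20 degrees) of straight up, no two in one groove; the lid is shut (within 0.04 rad) and the bolt is at least 26 mm of its 30 mm out (all of step 1 and value of joint lid below 0.04 rad and value of joint bolt above 0.026 m and linear speed of each of tube_a, tube_b, tube_c, tube_d below 0.02 m/s); the robot touches nothing.
It fails at once if a bystander is tipped over (angle between any of mug, grinder's own z axis and vertical above 0.5 rad).
It fails at once if a bystander is shoved more than 5 cm aside (distance of any of mug, grinder, spoon_rest from where it was at the start of the episode above 0.05 m).
Of tube_a, tube_b, tube_c, tube_d only 3 to 4 are there at a start; the rules pass over those that are not, and their reading is None.
At some moment in a run one of tube_a, tube_b, tube_c, tube_d may be knocked a few centimetres aside while the robot is not near it.
Once in a run the grip may slacken for a moment while it holds something.
It also fails if it takes over 210 s, if anything falls off the work surface, if the arm or the gripper's body presses on something with over 40 N, if the wrist force passes 120 N, or if a joint passes its speed limit or range.

ROBOT

A 7-joint arm with a two-finger parallel gripper is mounted at the origin on the work surface. World frame = base frame: x ahead of the robot, y to its left, z up, the work surface at z = 0. Lengths are in m, angles in rad, forces in N, time in s.
With the tool pointing down it reaches from about 0.4 to 0.85 m from the base axis. Payload 10.4 kg.
Tool frame: the origin (TCP) lies midway between the tips of the shut fingers; the grasp point (between the pads) lies 19 mm behind it; z points along the fingers, y is the line along which they close (so a half turn about z gives the same grasp; the last joint's range is limited). The gripper opens to 87 mm and grips with 3 to 60 N. Pads are 19 mm wide; open, the fingers measure 117 mm over their backs; the gripper's body (75 mm by 190 mm) begins 51 mm behind the grasp point.
Start: joints at [-1.156, 0.332, -0.065, 1.46, 0.022, 1.35, -0.088], TCP at [0.265, 0.566, 0.223] pointing down, gripper open.
Joint ranges: [-2.6, 2.6], [-0.5, 2.12], [-1.47, 1.34], [0.16, 2.42], [-1.27, 4.41], [0.06, 2.06], [-2.6, 2.6]. Speed limits (rad/s): [2.22, 2.22, 2.79, 2.79, 3.14, 3.14, 3.14].

INTERFACE

Orientations are given as a unit quaternion [x, y, z, w].
In Python, from bench import sensors, eyes, order gives the robot as it stands.
- The arm moves only by the tool arm_command, never from a script. Its argument "steps" is a list of rows, each an object with "rot": the turn, a rotation vector about the world's x, y, z in degrees, a list of three; "slide": the shift along the world's x, y, z in m, a list of three; "grip": the opening, from 0 (shut) to 1 (fully open). A call has exactly 8 rows; each row shifts and turns the commanded pose from where the row before left it; what a row does not reach is not made up. A row lasts 1/8 s, in which the tool goes at most 62.5 mm and 10.7 degrees, less where a joint would pass 70% of its speed; a pose out of reach is approached as far as the arm can. A call with a gripper value outside its range is refused whole. The fingers move at their own pace and stop on an object; "newtons" is the grip in N (left out, the last holds). Time passes only in rows, so rows that do not move let the fingers close, or fill a call up. It gives the time, the measured TCP pose, the force, the opening and the grip force at its end, in the units of the state.
- sensors.read_state(): the state, without advancing time (a new reading comes with each control period).
- eyes.camera(name): name is "scene" or "top"; returns a dict with "pixels" (480x640x3 uint8, red, green, blue), "intrinsics" (3x3 intrinsics, pixels), "pose" (4x4, takes a point from camera to world coordinates). Camera axes: x right, y down, z forward; pixel columns grow to the right and rows downward; lengths in m; the calibration is good to about 2 mm. A picture is of the moment at which its call begins. There is no depth.
- order.close_job(): hands the job in; it is judged then, once.
Trained networks look in a picture, given as the dict that the camera call returned (one of the last four; its "shot" number tells which), for a name from the list of things; names that differ only in an ending like _2 or _b are one class to them, and where a whole thing is asked for, a point or a joint stands for the part that bears it (a point fixed in the world has none). Each returns a list of dicts, best first, with "conf" (0 to 1); they miss things now and then, are a little off and sometimes report something else, mostly with a low value. They report only what shows in the picture. A call takes as long as a camera call.
- eyes.look_for(name, picture): "bbox" ([left, top, right, bottom] in pixels, round what is visible of it).
The state is a dict: "time": time; "joint_positions": joint angles; "joint_vel": joint speeds; "joint_torque": joint torques, N m; "ee_pos": TCP position; "eef_rot": TCP orientation; "ft_force": force on the tool from outside, world axes, zero at the start; "torque": the same for the moment, N m; "width": finger opening in m; "grip_force": force on a finger pad.
Only numpy, scipy, OpenCV 4.12 (cv2) and the standard library are available. Lean on these libraries where they do the work, as an engineer would, in place of code of your own. Each camera call takes 0.05 s, during which the arm holds its last target. There are 200 camera calls.

## Working session

There is one attempt and no reset: what is moved stays moved. The work goes in short steps, Python scripts to look and compute and a tool call to move; the robot and the scene stay as the last step left them, time stands still between calls to the robot, and variables do not carry over. Pictures are saved under pics/ and viewed, at most 14 in all, crops included, and the job is handed in when it is done.

Besides the shell and the picture viewer there is one more tool, called after "Call:" by a JSON object that holds its "op" and its "data", one argument or row to a line. arm_command: Moves the arm, as the interface text tells. Its arguments: {"type":"object","properties":{"steps":{"type":"array","items":{"type":"object","properties":{"rot":{"type":"array","items":{"type":"number"}},"slide":{"type":"array","items":{"type":"number"}},"grip":{"type":"number"}}}},"newtons":{"type":"number"}},"required":["steps"]}

```bash
ls; mkdir -p pics
cat > h.py <<'E'
import numpy as np, cv2
from bench import sensors, eyes, order
def proj(p,pts):
    M=np.linalg.inv(p['pose']); q=(M[:3,:3]@np.atleast_2d(pts).T+M[:3,3:]).T
    u=(np.array(p['intrinsics'])@q.T).T; return u[:,:2]/u[:,2:]
def ray(p,uv,z):
    P=np.array(p['pose']);d=P[:3,:3]@np.linalg.inv(p['intrinsics'])@np.array([uv[0],uv[1],1.]);o=P[:3,3]
    return o+d*(z-o[2])/d[2]
def save(p,n): cv2.imwrite('pics/'+n+'.png',np.array(p['pixels'])[:,:,::-1])
E
python3 - <<'E'
from h import *
for c in ['top','scene']:
    p=eyes.camera(c); save(p,c+'0'); print(c,np.round(p['pose'],3).tolist(),np.array(p['intrinsics']).tolist())
    for n in ['tube_a','case','lid','bolt_knob','mug','board','grinder','spoon_rest']:
        for d in eyes.look_for(n,p): print(n,np.round(d['bbox']).tolist(),round(d['conf'],2))
print(sensors.read_state())
E
```

```text
pics
top [[-0.007, -0.988, 0.155, 0.368], [-1.0, 0.008, 0.006, 0.095], [-0.008, -0.155, -0.988, 1.299], [0.0, 0.0, 0.0, 1.0]] [[607.4824065028622, 0.0, 313.67892304432513], [0.0, 607.4824065028622, 242.5259453423218], [0.0, 0.0, 1.0]]
tube_a [293.0, 255.0, 317.0, 326.0] 0.9
tube_a [205.0, 175.0, 235.0, 249.0] 0.88
tube_a [195.0, 252.0, 218.0, 324.0] 0.8
tube_a [292.0, 178.0, 329.0, 247.0] 0.73
case [292.0, 178.0, 332.0, 247.0] 0.58
case [293.0, 257.0, 315.0, 329.0] 0.5
lid [483.0, 151.0, 534.0, 341.0] 0.57
lid [373.0, 150.0, 531.0, 338.0] 0.52
bolt_knob [511.0, 242.0, 533.0, 251.0] 0.5
mug [293.0, 114.0, 348.0, 166.0] 0.87
board [97.0, 143.0, 167.0, 370.0] 0.59
grinder [246.0, 117.0, 298.0, 163.0] 0.77
spoon_rest [185.0, 343.0, 320.0, 390.0] 0.71
spoon_rest [94.0, 143.0, 166.0, 369.0] 0.59
scene [[0.803, 0.466, -0.372, 0.867], [0.596, -0.618, 0.513, -0.361], [0.009, -0.633, -0.774, 0.779], [0.0, 0.0, 0.0, 1.0]] [[441.7126965890146, 0.0, 322.1633046853122], [0.0, 441.7126965890146, 238.4713592927685], [0.0, 0.0, 1.0]]
tube_a [331.0, 170.0, 386.0, 206.0] 0.96
tube_a [380.0, 204.0, 445.
[... 631 characters left out ...]
5557279,  0.33218509, -0.06469944,  1.4601176 ,  0.02161631,
        1.34991732, -0.08847183]), 'joint_vel': array([ 5.14866784e-05,  3.80240728e-04, -1.98790524e-05, -6.70013407e-04,
       -1.45340616e-03,  9.76053221e-04, -5.25091836e-04]), 'joint_torque': array([ 8.47573901e-04, -6.23051906e+01,  2.48658360e-02, -3.90102446e+01,
       -6.10985840e-02,  3.19886219e-02,  1.22989499e-05]), 'ee_pos': array([0.2649741 , 0.56606045, 0.22257643]), 'eef_rot': array([2.17150491e-01, 9.76138137e-01, 3.32104373e-05, 7.10205202e-06]), 'ft_force': array([ 0.02576748,  0.1102423 , -0.06976374]), 'torque': array([ 0.03060188,  0.016817  , -0.03540102]), 'grip_force': 0.0, 'width': 0.08666868236851423}
```

View pics/top0.png

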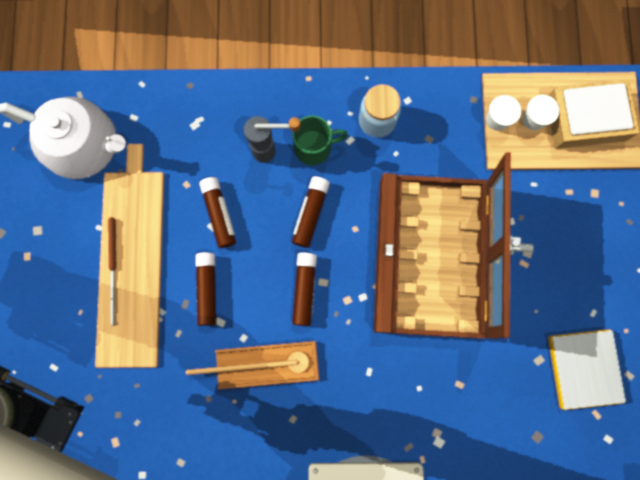

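View pics/scene0.png

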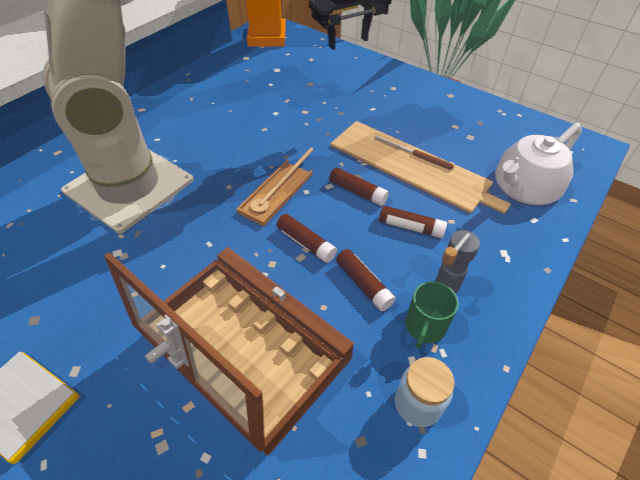

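Top: four tubes, roughly along world x, at (219,212), (310,212), (206,289) and (305,290). Case is at (440,256) with the lid open on its right side. Labels show on the upper-left tube's right side and the upper-right tube's left side; the two lower ones are label down. Scene confirms this. Now I fit tube poses and label angles.

```bash
cat >> h.py <<'E'
def tubes(p):
    """top picture -> list of (x,y,yaw of cap dir) from brown/white mask"""
    out=[]; im=np.array(p['pixels']); hsv=cv2.cvtColor(im,cv2.COLOR_RGB2HSV)
    blue=((hsv[:,:,0]>95)&(hsv[:,:,0]<130)&(hsv[:,:,1]>110)).astype(np.uint8)
    red=(((hsv[:,:,0]<12)|(hsv[:,:,0]>168))&(hsv[:,:,1]>130)&(hsv[:,:,2]<120)).astype(np.uint8)
    for d in eyes.look_for('tube_a',p):
        if d['conf']<.35: continue
        l,t,r,b=[int(round(v)) for v in d['bbox']]
        m=np.zeros_like(blue); m[t-2:b+3,l-2:r+3]=1
        m=m*(1-blue)
        n,lab,st,ce=cv2.connectedComponentsWithStats(m)
        k=1+np.argmax(st[1:,4]); ys,xs=np.nonzero(lab==k)
        w=np.array([ray(p,(a,c),0.022)[:2] for a,c in zip(xs,ys)],np.float32)
        (cx,cy),(a1,a2),ang=cv2.minAreaRect(w)
        ang=np.radians(ang); 
        if a2>a1: ang+=np.pi/2
        u=np.array([np.cos(ang),np.sin(ang)]); 
        s=(w-[cx,cy])@u; V=hsv[ys,xs,2].astype(float)
        if V[s<-.058].mean()>V[s>.058].mean(): u=-u
        out.append((cx,cy,np.arctan2(u[1],u[0]),max(a1,a2),min(a1,a2),d['conf']))
    return out
def prof(p,x,y,yaw,z=.02,R=.02):
    """brightness by angle from up (deg, + toward left of cap dir) or nan where hidden"""
    u=np.array([np.cos(yaw),np.sin(yaw),0]);n=np.array([-u[1],u[0],0]);c=np.array([x,y,z]);o=np.array(p['pose'])[:3,3]
    im=np.array(p['pixels']).astype(float);res=[]
    for a in range(-180,180,10):
        q=np.radians(a);nn=np.cos(q)*np.array([0,0,1])+np.sin(q)*n
        pts=np.array([c+nn*R+u*s for s in np.linspace(-.045,.02,14)])
        v=o-c; v/=np.linalg.norm(v)
        if nn@v<.2: res.append(-1);continue
        uv=np.round(proj(p,pts)).astype(int); uv[:,0]=uv[:,0].clip(0,639);uv[:,1]=uv[:,1].clip(0,479)
        px=im[uv[:,1],uv[:,0]]; res.append(int(np.median(np.minimum(px[:,1],px[:,2]))))
    return res
def report(extra=()):
    t=eyes.camera('top'); s=eyes.camera('scene')
    for q in tubes(t):
        print('TUBE',np.round(q[:2],3),'yaw',round(float(np.degrees(q[2])),1),np.round(q[3:],3))
        for c in (t,s):
            pr=prof(c,*q[:3]); print('  ',{a:v for a,v in zip(range(-180,180,10),pr) if v>=0})
    return t,s
E
python3 - <<'E'
from h import *
t,s=report()
# case corners by pixel: rail outer-left corners etc
for n,uv,z in [('rail TL',(381,174),.066),('rail BL',(376,331),.066),('rail TR',(396,175),.066),('rail BR',(391,333),.066),('keeper',(389,250),.085),('wall TR',(488,181),.056),('wallBR',(485,334),.056)]:
    print(n,np.round(ray(t,uv,z),3))
for n in ['mug','grinder','spoon_rest']:
    d=eyes.look_for(n,t)[0]['bbox'];print(n,np.round(ray(t,((d[0]+d[2])/2,(d[1]+d[3])/2),.05),3))
for n,uv in [('boardR',(165,172)),('boardRB',(160,366))]: print(n,np.round(ray(t,uv,.012),3))
E
```

```text
TUBE [0.471 0.124] yaw -4.0 [0.155 0.043 0.93 ]
   {-80: 67, -70: 60, -60: 43, -50: 15, -40: 6, -30: 8, -20: 10, -10: 14, 0: 20, 10: 32, 20: 46, 30: 43, 40: 28, 50: 20, 60: 38, 70: 47}
   {-100: 113, -90: 49, -80: 42, -70: 43, -60: 44, -50: 45, -40: 45, -30: 47, -20: 46, -10: 45, 0: 46, 10: 46, 20: 45, 30: 57, 40: 93}
TUBE [0.637 0.314] yaw 16.4 [0.159 0.052 0.91 ]
   {-80: 172, -70: 176, -60: 172, -50: 125, -40: 49, -30: 13, -20: 15, -10: 24, 0: 40, 10: 41, 20: 25, 30: 22, 40: 54, 50: 82, 60: 97, 70: 104}
   {-120: 145, -110: 149, -100: 158, -90: 166, -80: 172, -70: 180, -60: 184, -50: 81, -40: 49, -30: 49, -20: 50, -10: 49, 0: 59, 10: 118, 20: 125, 30: 124}
TUBE [0.473 0.331] yaw 3.1 [0.156 0.043 0.76 ]
   {-80: 42, -70: 35, -60: 18, -50: 6, -40: 7, -30: 7, -20: 11, -10: 15, 0: 21, 10: 33, 20: 43, 30: 38, 40: 27, 50: 38, 60: 53}
   {-120: 43, -110: 41, -100: 42, -90: 43, -80: 44, -70: 44, -60: 44, -50: 46, -40: 48, -30: 48, -20: 47, -10: 48, 0: 46, 10: 47, 20: 58, 30: 98}
TUBE [0.638 0.11 ] yaw -18.3 [0.157 0.044 0.72 ]
   {-80: 31, -70: 24, -60: 12, -50: 6, -40: 7, -30: 8, -20: 12
[... 195 characters left out ...]
 30: 144, 40: 155, 50: 122}
TUBE [0.311 0.233] yaw -85.2 [0.275 0.084 0.43 ]
   {-70: 66, -60: 65, -50: 66, -40: 66, -30: 59, -20: 44, -10: 65, 0: 102, 10: 103, 20: 73, 30: 61, 40: 60, 50: 59, 60: 59, 70: 61, 80: 61}
   {-40: 76, -30: 83, -20: 83, -10: 83, 0: 87, 10: 86, 20: 115, 30: 131, 40: 103, 50: 64, 60: 81, 70: 83, 80: 82, 90: 82, 100: 80}
rail TL [ 0.705 -0.039  0.066]
rail BL [ 0.381 -0.021  0.066]
rail TR [ 0.703 -0.07   0.066]
rail BR [ 0.377 -0.051  0.066]
keeper [ 0.542 -0.049  0.085]
wall TR [ 0.691 -0.264  0.056]
wallBR [ 0.373 -0.242  0.056]
mug [0.785 0.085 0.05 ]
grinder [0.783 0.085 0.05 ]
spoon_rest [0.309 0.23  0.05 ]
boardR [0.729 0.427 0.012]
boardRB [0.312 0.425 0.012]
```

Call:
{"op": "arm_command", "data": {
  "steps": [
    {"slide": [0.04,-0.045,0],"rot": [0,0,6.7],"grip": 0.75},
    {"slide": [0.04,-0.045,0],"grip": 0.75},
    {"slide": [0.04,-0.045,0],"grip": 0.75},
    {"slide": [0.04,-0.045,0],"grip": 0.75},
    {"slide": [0.04,-0.045,0],"grip": 0.75},
    {"slide": [0.04,-0.045,0],"grip": 0.75},
    {"slide": [0.04,-0.045,0],"grip": 0.75},
    {"slide": [0.04,-0.045,0],"grip": 0.75}
  ],
  "newtons": 15
}}

```text
schema error: expected keys rot, slide, grip
```

Call:
{"op": "arm_command", "data": {
  "steps": [
    {"slide": [0.03,-0.05,0],"grip": 0.75},
    {"slide": [0.023,-0.046,-0.02],"grip": 0.75},
    {"slide": [0,0,-0.05],"grip": 0.75},
    {"slide": [0,0,-0.05],"grip": 0.75},
    {"slide": [0,0,-0.03],"grip": 0.75},
    {"slide": [0,0,0],"grip": 0.75},
    {"slide": [0,0,0],"grip": 0.75},
    {"slide": [0,0,0],"grip": 0.75}
  ]
}}

```text
schema error: expected keys rot, slide, grip
```

Run:
```python
from h import *
t=eyes.camera('top')
# case wireframe
c=np.array([.536,-.159]);a=np.radians(-3.2);R=np.array([[np.cos(a),-np.sin(a)],[np.sin(a),np.cos(a)]])
im=np.array(t['pixels'])[:,:,::-1].copy()
S=5;x0,y0=360,140;cr=cv2.resize(im[y0:y0+116,x0-20:x0+140],None,fx=5,fy=5,interpolation=cv2.INTER_CUBIC)
cr=cv2.resize(im[y0+20:y0+210,x0:x0+190],(760,760*190//190))[:600]
f=760/190
def L(p,q,z,col):
    w=[np.r_[c+R@np.array(v),z] for v in (p,q)]; uv=proj(t,np.array(w)); uv=((uv-[x0,y0+20]+.5)*f).astype(int)
    cv2.line(cr,tuple(map(int,uv[0])),tuple(map(int,uv[1])),col,1)
for X in (-.105,-.035,.035,.105): 
    for d in(-.025,.025):
        L((X+d,.045),(X+d,.085),.04,(0,255,0)); L((X+d,-.045),(X+d,-.085),.04,(0,255,0))
L((-.165,.127),(.165,.127),.066,(0,255,255));L((-.165,.097),(.165,.097),.066,(0,255,255));L((-.165,.127),(-.165,-.095),.056,(255,255,0));L((.165,.127),(.165,-.095),.056,(255,255,0))
cv2.imwrite('pics/case.png',cr)
print(sensors.read_state()['ee_pos'],sensors.read_state()['eef_rot'])
s=eyes.camera('scene');save(s,'s1')
```

```text
[0.26494836 0.56605918 0.22256585] [ 2.17161866e-01  9.76135607e-01  2.47996047e-05 -3.17835275e-06]
```

View pics/case.png

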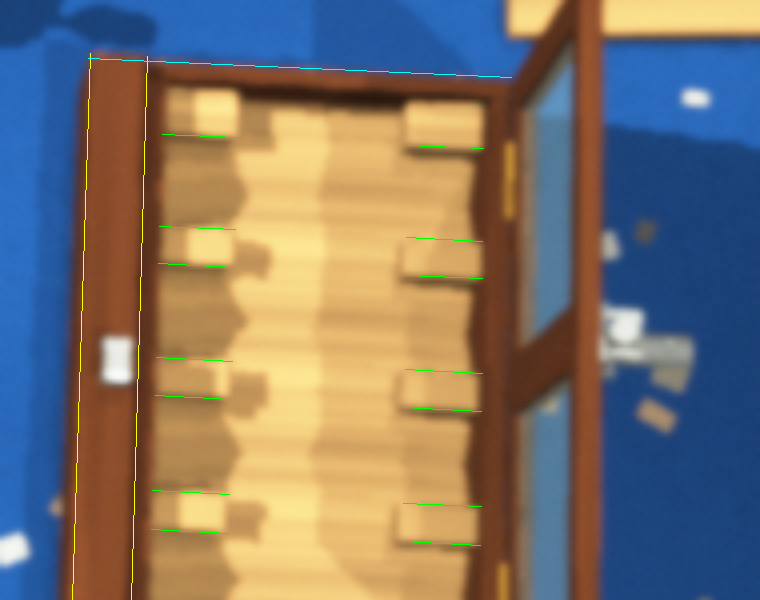

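View pics/s1.png

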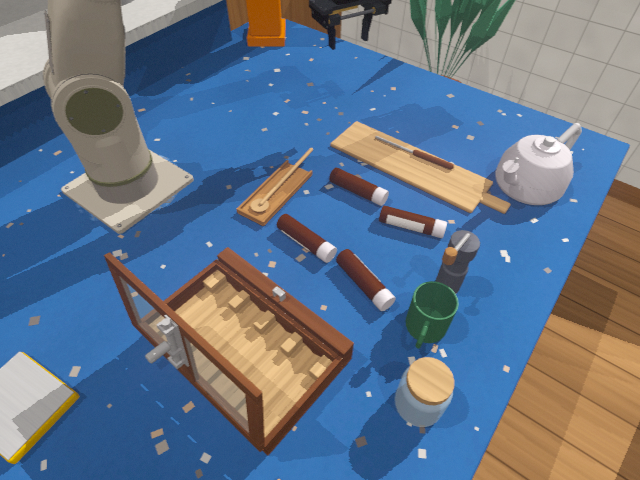

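The case wireframe matches: blocks and rail within about 1–2 mm. The scene picture is unchanged, because the first two move calls were refused: every row needs all three keys.

Call:
{"op": "arm_command", "data": {
  "steps": [
    {"slide": [0.04,-0.045,0],"rot": [0,0,6.7],"grip": 0.75},
    {"slide": [0.04,-0.045,0],"rot": [0,0,0],"grip": 0.75},
    {"slide": [0.04,-0.045,0],"rot": [0,0,0],"grip": 0.75},
    {"slide": [0.04,-0.045,0],"rot": [0,0,0],"grip": 0.75},
    {"slide": [0.04,-0.045,0],"rot": [0,0,0],"grip": 0.75},
    {"slide": [0.04,-0.045,0],"rot": [0,0,0],"grip": 0.75},
    {"slide": [0.04,-0.045,0],"rot": [0,0,0],"grip": 0.75},
    {"slide": [0.04,-0.045,0],"rot": [0,0,0],"grip": 0.75}
  ],
  "newtons": 15
}}

```text
time: 2.3
ee_pos: [0.5861, 0.2046, 0.2229]
eef_rot: [0.16, 0.987, 0.0, 0.0]
ft_force: [1.1, 1.2, -0.3]
width: 0.0649
grip_force: 0.0
```

Call:
{"op": "arm_command", "data": {
  "steps": [
    {"slide": [0.03,-0.05,0],"rot": [0,0,0],"grip": 0.75},
    {"slide": [0.023,-0.046,-0.02],"rot": [0,0,0],"grip": 0.75},
    {"slide": [0,0,-0.05],"rot": [0,0,0],"grip": 0.75},
    {"slide": [0,0,-0.05],"rot": [0,0,0],"grip": 0.75},
    {"slide": [0,0,-0.03],"rot": [0,0,0],"grip": 0.75},
    {"slide": [0,0,0],"rot": [0,0,0],"grip": 0.75},
    {"slide": [0,0,0],"rot": [0,0,0],"grip": 0.75},
    {"slide": [0,0,0],"rot": [0,0,0],"grip": 0.75}
  ]
}}

```text
time: 3.3
ee_pos: [0.6391, 0.1103, 0.0746]
eef_rot: [0.16, 0.987, 0.001, 0.001]
ft_force: [-0.1, 0.0, -0.3]
width: 0.0653
grip_force: 0.0
```

Call:
{"op": "arm_command", "data": {
  "steps": [
    {"slide": [0,0,-0.03],"rot": [0,0,0],"grip": 0.75},
    {"slide": [0,0,-0.025],"rot": [0,0,0],"grip": 0.75},
    {"slide": [0,0,-0.008],"rot": [0,0,0],"grip": 0.65},
    {"slide": [0,0,0],"rot": [0,0,0],"grip": 0.55},
    {"slide": [-0.002,-0.006,0],"rot": [0,0,0],"grip": 0.55},
    {"slide": [-0.002,-0.006,0],"rot": [0,0,0],"grip": 0.55},
    {"slide": [-0.002,-0.006,0],"rot": [0,0,0],"grip": 0.55},
    {"slide": [-0.002,-0.005,0],"rot": [0,0,0],"grip": 0.55}
  ]
}}

```text
time: 4.3
ee_pos: [0.6299, 0.0864, 0.0098]
eef_rot: [0.16, 0.987, 0.0, 0.0]
ft_force: [-0.5, -0.4, 0.6]
width: 0.0478
grip_force: 0.0
```

Call:
{"op": "arm_command", "data": {
  "steps": [
    {"slide": [0,0,0],"rot": [0,0,0],"grip": 0.52},
    {"slide": [0,0,0],"rot": [0,0,0],"grip": 0.5},
    {"slide": [0,0,0],"rot": [0,0,0],"grip": 0.4},
    {"slide": [0,0,0],"rot": [0,0,0],"grip": 0.3},
    {"slide": [0,0,0],"rot": [0,0,0],"grip": 0.3},
    {"slide": [0,0,0.03],"rot": [0,0,0],"grip": 0.3},
    {"slide": [0,0,0.04],"rot": [0,0,0],"grip": 0.3},
    {"slide": [0,0,0.05],"rot": [0,0,0],"grip": 0.3}
  ],
  "newtons": 25
}}

```text
time: 5.3
ee_pos: [0.629, 0.087, 0.1297]
eef_rot: [0.16, 0.987, -0.0, -0.001]
ft_force: [1.5, -0.3, -1.7]
width: 0.0394
grip_force: 25.0
```

Run:
```python
from h import *
s=eyes.camera('scene'); e=sensors.read_state()['ee_pos']; print(e)
print({a:v for a,v in zip(range(-180,180,10),prof(s,e[0],e[1],np.radians(-18.3),e[2]+.009)) if v>=0})
c=np.array(s['pixels'])[190:370,250:470,::-1]; cv2.imwrite('pics/s2.png',cv2.resize(c,None,fx=3,fy=3))
```

```text
[0.63262631 0.08733996 0.13791131]
{-100: 53, -90: 57, -80: 51, -70: 46, -60: 53, -50: 52, -40: 51, -30: 51, -20: 49, -10: 45, 0: 48, 10: 52, 20: 62, 30: 43, 40: 41}
```

View pics/s2.png

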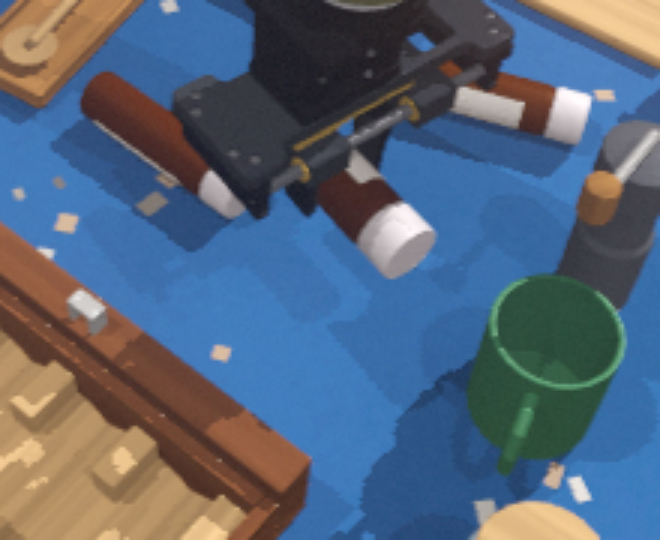

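The tube is held with its label edge visible near the top (365,165), so it is roughly up. Next: into groove_3.

Call:
{"op": "arm_command", "data": {
  "steps": [
    {"slide": [0,-0.02,0.02],"rot": [0,0,-10.7],"grip": 0.3},
    {"slide": [0,-0.02,0],"rot": [0,0,-10.7],"grip": 0.3},
    {"slide": [0,-0.03,0],"rot": [0,0,-10.7],"grip": 0.3},
    {"slide": [0,-0.03,0],"rot": [0,0,-10.7],"grip": 0.3},
    {"slide": [0,-0.03,0],"rot": [0,0,-10.7],"grip": 0.3},
    {"slide": [0,-0.03,0],"rot": [0,0,-10.7],"grip": 0.3},
    {"slide": [0,-0.03,0],"rot": [0,0,-10.7],"grip": 0.3},
    {"slide": [0,0,0],"rot": [0,0,0],"grip": 0.3}
  ]
}}

```text
time: 6.35
ee_pos: [0.6293, -0.1063, 0.1493]
eef_rot: [0.729, 0.684, -0.001, 0.001]
ft_force: [-0.1, -0.8, -1.8]
width: 0.0391
grip_force: 25.0
```

Call:
{"op": "arm_command", "data": {
  "steps": [
    {"slide": [0.005,-0.03,0],"rot": [0,0,0],"grip": 0.3},
    {"slide": [0.005,-0.03,0],"rot": [0,0,0],"grip": 0.3},
    {"slide": [0,0,0],"rot": [0,0,0],"grip": 0.3},
    {"slide": [0,0,0],"rot": [0,0,0],"grip": 0.3},
    {"slide": [0,0,0],"rot": [0,0,0],"grip": 0.3},
    {"slide": [0,0,0],"rot": [0,0,0],"grip": 0.3},
    {"slide": [0,0,0],"rot": [0,0,0],"grip": 0.3},
    {"slide": [0,0,0],"rot": [0,0,0],"grip": 0.3}
  ]
}}

```text
time: 7.35
ee_pos: [0.64, -0.1628, 0.1496]
eef_rot: [0.727, 0.687, 0.0, 0.0]
ft_force: [-0.3, -0.9, -1.5]
width: 0.0395
grip_force: 25.0
```

Call:
{"op": "arm_command", "data": {
  "steps": [
    {"slide": [0.001,-0.002,-0.04],"rot": [0,0,0],"grip": 0.3},
    {"slide": [0,0,-0.04],"rot": [0,0,0],"grip": 0.3},
    {"slide": [0,0,-0.02],"rot": [0,0,0],"grip": 0.3},
    {"slide": [0,0,-0.015],"rot": [0,0,0],"grip": 0.3},
    {"slide": [0,0,-0.006],"rot": [0,0,0],"grip": 0.3},
    {"slide": [0,0,-0.006],"rot": [0,0,0],"grip": 0.3},
    {"slide": [0,0,0],"rot": [0,0,0],"grip": 0.3},
    {"slide": [0,0,0],"rot": [0,0,0],"grip": 0.3}
  ]
}}

```text
time: 8.35
ee_pos: [0.6414, -0.165, 0.0232]
eef_rot: [0.727, 0.687, 0.0, 0.0]
ft_force: [0.0, 0.1, -1.7]
width: 0.0395
grip_force: 25.0
```

Call:
{"op": "arm_command", "data": {
  "steps": [
    {"slide": [0,0,0],"rot": [0,0,0],"grip": 0.55},
    {"slide": [0,0,0],"rot": [0,0,0],"grip": 0.65},
    {"slide": [0,0,0.02],"rot": [0,0,0],"grip": 0.65},
    {"slide": [0,0,0.04],"rot": [0,0,0],"grip": 0.65},
    {"slide": [0,0,0.06],"rot": [0,0,0],"grip": 0.65},
    {"slide": [-0.02,0.06,0.02],"rot": [0,0,10.7],"grip": 0.65},
    {"slide": [-0.02,0.06,0],"rot": [0,0,10.7],"grip": 0.65},
    {"slide": [-0.02,0.055,0],"rot": [0,0,10.7],"grip": 0.65}
  ]
}}

```text
time: 9.35
ee_pos: [0.5821, 0.0077, 0.1635]
eef_rot: [0.506, 0.862, 0.001, 0.001]
ft_force: [0.9, 0.1, -0.6]
width: 0.0567
grip_force: 0.0
```

Call:
{"op": "arm_command", "data": {
  "steps": [
    {"slide": [-0.02,0.055,0],"rot": [0,0,10.7],"grip": 0.65},
    {"slide": [-0.02,0.055,0],"rot": [0,0,10.7],"grip": 0.65},
    {"slide": [-0.02,0.055,0],"rot": [0,0,10.7],"grip": 0.65},
    {"slide": [-0.02,0.055,0],"rot": [0,0,10.7],"grip": 0.65},
    {"slide": [-0.02,0.05,0],"rot": [0,0,10.7],"grip": 0.65},
    {"slide": [-0.02,0.05,0],"rot": [0,0,10.7],"grip": 0.65},
    {"slide": [0,0,0],"rot": [0,0,0],"grip": 0.65},
    {"slide": [0,0,0],"rot": [0,0,0],"grip": 0.65}
  ]
}}

```text
time: 10.35
ee_pos: [0.4631, 0.3252, 0.1625]
eef_rot: [-0.025, 1.0, 0.0, 0.001]
ft_force: [-0.1, -1.1, 0.0]
width: 0.0565
grip_force: 0.0
```

Run:
```python
from h import *
print(sensors.read_state()['ee_pos'])
t,s=report()
for c in (t,s): 
  print({a:v for a,v in zip(range(-180,180,10),prof(c,.641,-.165,np.radians(86.8),.031)) if v>=0})
save(t,'t3')
```

```text
[0.46311391 0.32515029 0.16249182]
TUBE [0.637 0.314] yaw 16.9 [0.159 0.052 0.9  ]
   {-80: 169, -70: 173, -60: 165, -50: 128, -40: 47, -30: 12, -20: 16, -10: 24, 0: 38, 10: 39, 20: 23, 30: 20, 40: 50, 50: 74, 60: 94, 70: 101}
   {-120: 146, -110: 152, -100: 160, -90: 166, -80: 173, -70: 181, -60: 187, -50: 82, -40: 48, -30: 49, -20: 48, -10: 48, 0: 56, 10: 111, 20: 123, 30: 123}
TUBE [0.471 0.123] yaw -3.5 [0.154 0.043 0.84 ]
   {-70: 65, -60: 48, -50: 19, -40: 7, -30: 6, -20: 8, -10: 12, 0: 15, 10: 21, 20: 23, 30: 16, 40: 12, 50: 13, 60: 22, 70: 35}
   {-100: 126, -90: 71, -80: 42, -70: 43, -60: 43, -50: 45, -40: 45, -30: 46, -20: 47, -10: 46, 0: 45, 10: 44, 20: 44, 30: 46, 40: 65}
TUBE [ 0.644 -0.169] yaw -90.5 [0.169 0.053 0.83 ]
   {-90: 39, -80: 39, -70: 16, -60: 6, -50: 7, -40: 7, -30: 9, -20: 50, -10: 136, 0: 244, 10: 251, 20: 250, 30: 247, 40: 244, 50: 236, 60: 213}
   {-60: 29, -50: 31, -40: 38, -30: 192, -20: 238, -10: 240, 0: 239, 10: 235, 20: 228, 30: 218, 40: 200, 50: 29, 60: 48, 70: 100, 80: 120, 90: 122}
TUBE [ 0.574 -0.198] yaw -5.2 [0.42  0.338 0.59 ]
   {-60: 95, -
[... 320 characters left out ...]
]
   {-70: 88, -60: 88, -50: 88, -40: 90, -30: 93, -20: 101, -10: 102, 0: 95, 10: 61, 20: 59, 30: 59, 40: 54, 50: 48, 60: 43, 70: 39, 80: 40}
   {-90: 109, -80: 109, -70: 111, -60: 112, -50: 125, -40: 143, -30: 146, -20: 155, -10: 150, 0: 150, 10: 153, 20: 148, 30: 145, 40: 124, 50: 120}
{-60: 193, -50: 214, -40: 234, -30: 241, -20: 245, -10: 249, 0: 242, 10: 165, 20: 26, 30: 12, 40: 8, 50: 7, 60: 7, 70: 14, 80: 34, 90: 38}
{-90: 62, -80: 27, -70: 23, -60: 182, -50: 211, -40: 223, -30: 229, -20: 236, -10: 238, 0: 237, 10: 194, 20: 30, 30: 27, 40: 27, 50: 25, 60: 66}h.py:28: RuntimeWarning: Mean of empty slice.
  if V[s<-.058].mean()>V[s>.058].mean(): u=-u
  ret = ret.dtype.type(ret / rcount)
```

View pics/t3.png

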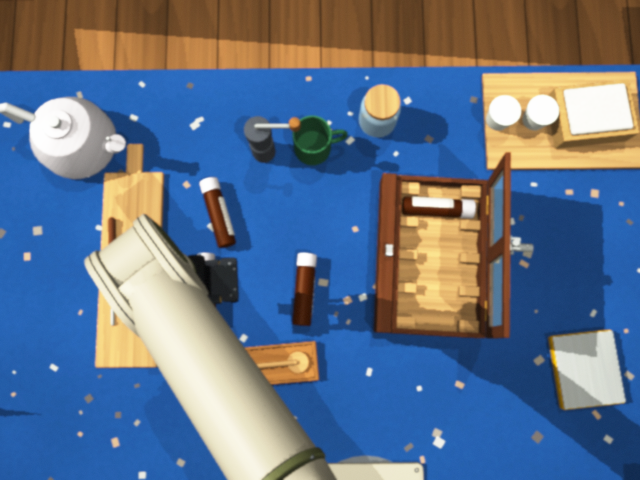

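The placed tube lies in the top groove at (440,206) with its label about 23° toward +x; I'll correct that later on the counter. Next: roll the lower-left tube by 180°.

Call:
{"op": "arm_command", "data": {
  "steps": [
    {"slide": [0.01,0.006,-0.05],"rot": [0,0,0],"grip": 0.75},
    {"slide": [0,0,-0.05],"rot": [0,0,0],"grip": 0.75},
    {"slide": [0,0,-0.03],"rot": [0,0,0],"grip": 0.75},
    {"slide": [0,0,-0.021],"rot": [0,0,0],"grip": 0.65},
    {"slide": [0,0,0],"rot": [0,0,0],"grip": 0.55},
    {"slide": [0,-0.007,0],"rot": [0,0,0],"grip": 0.55},
    {"slide": [0,-0.008,0],"rot": [0,0,0],"grip": 0.55},
    {"slide": [0,-0.008,0],"rot": [0,0,0],"grip": 0.55}
  ]
}}

```text
time: 11.5
ee_pos: [0.4729, 0.3082, 0.0112]
eef_rot: [-0.026, 1.0, 0.0, 0.001]
ft_force: [0.4, 0.6, -0.8]
width: 0.0477
grip_force: 0.1
```

Call:
{"op": "arm_command", "data": {
  "steps": [
    {"slide": [0.001,-0.008,0],"rot": [0,0,0],"grip": 0.55},
    {"slide": [0.001,-0.008,0],"rot": [0,0,0],"grip": 0.55},
    {"slide": [0.001,-0.008,0],"rot": [0,0,0],"grip": 0.55},
    {"slide": [0,-0.008,0],"rot": [0,0,0],"grip": 0.55},
    {"slide": [0,-0.008,0],"rot": [0,0,0],"grip": 0.5},
    {"slide": [0,0,0],"rot": [0,0,0],"grip": 0.4},
    {"slide": [0,0,0],"rot": [0,0,0],"grip": 0.4},
    {"slide": [0,0,0],"rot": [0,0,0],"grip": 0.4}
  ]
}}

```text
time: 12.5
ee_pos: [0.4753, 0.2689, 0.0103]
eef_rot: [-0.026, 1.0, -0.0, -0.0]
ft_force: [0.2, -1.2, -0.5]
width: 0.0395
grip_force: 25.0
```

Call:
{"op": "arm_command", "data": {
  "steps": [
    {"slide": [0,0,0],"rot": [0,0,0],"grip": 0.55},
    {"slide": [0,0,0],"rot": [0,0,0],"grip": 0.65},
    {"slide": [0,0,0.02],"rot": [0,0,0],"grip": 0.7},
    {"slide": [0,0,0.05],"rot": [0,0,0],"grip": 0.7},
    {"slide": [0,0.03,0.05],"rot": [0,0,0],"grip": 0.7},
    {"slide": [0,0.06,0.03],"rot": [0,0,0],"grip": 0.7},
    {"slide": [0,0.06,0],"rot": [0,0,0],"grip": 0.7},
    {"slide": [0,0.02,0],"rot": [0,0,0],"grip": 0.7}
  ]
}}

```text
time: 13.5
ee_pos: [0.4734, 0.4394, 0.1584]
eef_rot: [-0.029, 1.0, 0.001, -0.0]
ft_force: [0.1, 0.5, -0.2]
width: 0.0609
grip_force: 0.0
```

```bash
python3 - <<'E' 2>/dev/null
from h import *
print(sensors.read_state()['ee_pos'])
t,s=report()
save(t,'t4')
E
```

```text
[0.47341931 0.4393603  0.15843001]
TUBE [0.637 0.314] yaw 17.0 [0.159 0.052 0.96 ]
   {-80: 170, -70: 175, -60: 168, -50: 129, -40: 47, -30: 13, -20: 16, -10: 25, 0: 39, 10: 40, 20: 24, 30: 21, 40: 54, 50: 82, 60: 94, 70: 103}
   {-120: 144, -110: 150, -100: 159, -90: 165, -80: 172, -70: 179, -60: 186, -50: 82, -40: 50, -30: 50, -20: 50, -10: 48, 0: 53, 10: 118, 20: 124, 30: 124}
TUBE [ 0.641 -0.168] yaw -90.5 [0.171 0.057 0.75 ]
   {-90: 67, -80: 67, -70: 40, -60: 16, -50: 7, -40: 6, -30: 10, -20: 17, -10: 49, 0: 223, 10: 246, 20: 251, 30: 250, 40: 248, 50: 244, 60: 237}
   {-60: 25, -50: 26, -40: 30, -30: 36, -20: 206, -10: 238, 0: 239, 10: 237, 20: 233, 30: 226, 40: 209, 50: 160, 60: 26, 70: 52, 80: 97, 90: 120}
TUBE [0.47  0.123] yaw -3.5 [0.151 0.043 0.61 ]
   {-70: 66, -60: 50, -50: 21, -40: 7, -30: 7, -20: 8, -10: 12, 0: 13, 10: 13, 20: 10, 30: 6, 40: 7, 50: 9, 60: 17, 70: 24}
   {-100: 125, -90: 71, -80: 42, -70: 42, -60: 42, -50: 42, -40: 43, -30: 43, -20: 44, -10: 43, 0: 43, 10: 44, 20: 43, 30: 43, 40: 61}
TUBE [0.476 0.272] yaw 0.1 [0.156 0.048 0.58 ]
   {-80: 157, -70: 172, -60: 172, -50: 189, -40: 199, -30: 203, -20: 188, -10: 79, 0: 28, 10: 8, 20: 6, 30: 10, 40: 22, 50: 38, 60: 61, 70: 63}
   {-110: 43, -100: 55, -90: 142, -80: 167, -70: 176, -60: 180, -50: 187, -40: 191, -30: 191, -20: 182, -10: 51, 0: 46, 10: 47, 20: 91, 30: 108}
```

Call:
{"op": "arm_command", "data": {
  "steps": [
    {"slide": [0.002,-0.06,0],"rot": [0,0,0],"grip": 0.75},
    {"slide": [0,-0.06,0],"rot": [0,0,0],"grip": 0.75},
    {"slide": [0,-0.05,0],"rot": [0,0,0],"grip": 0.75},
    {"slide": [0,0,-0.03],"rot": [0,0,0],"grip": 0.75},
    {"slide": [0,0,-0.05],"rot": [0,0,0],"grip": 0.75},
    {"slide": [0,0,-0.04],"rot": [0,0,0],"grip": 0.75},
    {"slide": [0,0,-0.027],"rot": [0,0,0],"grip": 0.7},
    {"slide": [0,0,0],"rot": [0,0,0],"grip": 0.6}
  ]
}}

```text
time: 14.65
ee_pos: [0.4763, 0.2624, 0.0099]
eef_rot: [-0.025, 1.0, -0.001, -0.002]
ft_force: [-0.9, 0.2, 0.5]
width: 0.0569
grip_force: 0.0
```

Call:
{"op": "arm_command", "data": {
  "steps": [
    {"slide": [0,0.006,0],"rot": [0,0,0],"grip": 0.55},
    {"slide": [0,0.006,0],"rot": [0,0,0],"grip": 0.55},
    {"slide": [0,0.006,0],"rot": [0,0,0],"grip": 0.5},
    {"slide": [0,0,0],"rot": [0,0,0],"grip": 0.45},
    {"slide": [0,0,0],"rot": [0,0,0],"grip": 0.3},
    {"slide": [0,0,0],"rot": [0,0,0],"grip": 0.3},
    {"slide": [0,0,0.04],"rot": [0,0,0],"grip": 0.3},
    {"slide": [0,0,0.05],"rot": [0,0,0],"grip": 0.3}
  ]
}}

```text
time: 15.65
ee_pos: [0.4764, 0.2815, 0.101]
eef_rot: [-0.026, 1.0, -0.001, -0.001]
ft_force: [1.4, 0.0, -1.3]
width: 0.039
grip_force: 25.0
```

Call:
{"op": "arm_command", "data": {
  "steps": [
    {"slide": [0,0,0.06],"rot": [0,0,0],"grip": 0.3},
    {"slide": [0,-0.05,0],"rot": [0,0,-10.7],"grip": 0.3},
    {"slide": [0,-0.05,0],"rot": [0,0,-10.7],"grip": 0.3},
    {"slide": [0,-0.05,0],"rot": [0,0,-10.7],"grip": 0.3},
    {"slide": [0,-0.05,0],"rot": [0,0,-10.7],"grip": 0.3},
    {"slide": [0,-0.05,0],"rot": [0,0,-10.7],"grip": 0.3},
    {"slide": [-0.01,-0.05,0],"rot": [0,0,-10.7],"grip": 0.3},
    {"slide": [-0.01,-0.05,0],"rot": [0,0,-10.7],"grip": 0.3}
  ]
}}

```text
time: 16.65
ee_pos: [0.4563, -0.0692, 0.161]
eef_rot: [0.59, 0.808, -0.0, -0.0]
ft_force: [2.1, -0.2, -1.6]
width: 0.0395
grip_force: 25.0
```

Call:
{"op": "arm_command", "data": {
  "steps": [
    {"slide": [-0.01,-0.04,0],"rot": [0,0,-10.7],"grip": 0.3},
    {"slide": [-0.015,-0.05,0],"rot": [0,0,-10.7],"grip": 0.3},
    {"slide": [0,0,0],"rot": [0,0,0],"grip": 0.3},
    {"slide": [0,0,0],"rot": [0,0,0],"grip": 0.3},
    {"slide": [0,0,0],"rot": [0,0,0],"grip": 0.3},
    {"slide": [0,0,0],"rot": [0,0,0],"grip": 0.3},
    {"slide": [0,0,0],"rot": [0,0,0],"grip": 0.3},
    {"slide": [0,0,0],"rot": [0,0,0],"grip": 0.3}
  ]
}}

```text
time: 17.65
ee_pos: [0.4324, -0.157, 0.1614]
eef_rot: [0.727, 0.687, 0.0, 0.0]
ft_force: [-0.6, -0.5, -2.3]
width: 0.0396
grip_force: 25.0
```

```bash
cat >> h.py <<'E'
def hand(p,x,y,yaw,z,R=.02):
    """label profile at several axial stations"""
    u=np.array([np.cos(yaw),np.sin(yaw),0]);n=np.array([-u[1],u[0],0]);c=np.array([x,y,z]);o=np.array(p['pose'])[:3,3]
    im=np.array(p['pixels']).astype(float)
    for s in (-.045,-.035,-.025,-.015,0,.015,.025,.035,.045):
        r={}
        for a in range(-180,180,10):
            q=np.radians(a);nn=np.cos(q)*np.array([0,0,1])+np.sin(q)*n;P=c+nn*R+u*s
            v=o-P
            if nn@v/np.linalg.norm(v)<.15: continue
            k=np.round(proj(p,P)[0]).astype(int).clip(0,[639,479]); r[a]=int(im[k[1],k[0]].min())
        print(s,r)
E
python3 - <<'E'
from h import *
s=eyes.camera('scene');e=sensors.read_state()['ee_pos'];print(e)
hand(s,e[0],e[1],np.radians(86.8),e[2]+.0095)
E
```

```text
[ 0.43237329 -0.15708075  0.16136385]
-0.045 {-110: 116, -100: 123, -90: 140, -80: 129, -70: 143, -60: 135, -50: 180, -40: 219, -30: 157, -20: 236, -10: 155, 0: 225, 10: 183, 20: 121, 30: 136, 40: 59}
-0.035 {-110: 28, -100: 28, -90: 31, -80: 33, -70: 33, -60: 28, -50: 29, -40: 37, -30: 33, -20: 33, -10: 32, 0: 33, 10: 30, 20: 34, 30: 34, 40: 58}
-0.025 {-110: 31, -100: 31, -90: 29, -80: 31, -70: 27, -60: 32, -50: 28, -40: 35, -30: 43, -20: 31, -10: 47, 0: 38, 10: 43, 20: 44, 30: 57, 40: 55}
-0.015 {-110: 32, -100: 29, -90: 35, -80: 31, -70: 36, -60: 55, -50: 66, -40: 78, -30: 85, -20: 65, -10: 55, 0: 55, 10: 56, 20: 55, 30: 56, 40: 52}
0 {-110: 53, -100: 71, -90: 77, -80: 76, -70: 72, -60: 116, -50: 67, -40: 75, -30: 76, -20: 76, -10: 63, 0: 57, 10: 59, 20: 46, 30: 45, 40: 45}
0.015 {-110: 70, -100: 75, -90: 124, -80: 120, -70: 71, -60: 74, -50: 75, -40: 74, -30: 73, -20: 74, -10: 70, 0: 64, 10: 66, 20: 62, 30: 65, 40: 64}
0.025 {-110: 68, -100: 76, -90: 73, -80: 73, -70: 74, -60: 71, -50: 75, -40: 74, -30: 74, -20: 75, -10: 62, 0: 46, 10: 46, 20: 46, 30: 45, 40: 45}
0.035 {-110: 64, -100: 73, -90: 74, -80: 72, -70: 75, -60: 75, -50: 71, -40: 74, -30: 73, -20: 67, -10: 65, 0: 49, 10: 46, 20: 50, 30: 51, 40: 49}
0.045 {-110: 65, -100: 71, -90: 75, -80: 72, -70: 71, -60: 70, -50: 69, -40: 64, -30: 63, -20: 66, -10: 64, 0: 54, 10: 58, 20: 55, 30: 57, 40: 57}
```

Call:
{"op": "arm_command", "data": {
  "steps": [
    {"slide": [-0.001,0.002,-0.05],"rot": [0,0,0],"grip": 0.3},
    {"slide": [0,0,-0.04],"rot": [0,0,0],"grip": 0.3},
    {"slide": [0,0,-0.025],"rot": [0,0,0],"grip": 0.3},
    {"slide": [0,0,-0.012],"rot": [0,0,0],"grip": 0.3},
    {"slide": [0,0,-0.008],"rot": [0,0,0],"grip": 0.3},
    {"slide": [0,0,-0.004],"rot": [0,0,0],"grip": 0.3},
    {"slide": [0,0,0],"rot": [0,0,0],"grip": 0.3},
    {"slide": [0,0,0],"rot": [0,0,0],"grip": 0.45}
  ]
}}

```text
time: 18.7
ee_pos: [0.4317, -0.1552, 0.0229]
eef_rot: [0.727, 0.687, 0.0, 0.0]
ft_force: [-2.8, 0.3, 3.3]
width: 0.0395
grip_force: 25.0
```

Call:
{"op": "arm_command", "data": {
  "steps": [
    {"slide": [0,0,0],"rot": [0,0,0],"grip": 0.65},
    {"slide": [0,0,0.02],"rot": [0,0,0],"grip": 0.65},
    {"slide": [0,0,0.05],"rot": [0,0,0],"grip": 0.65},
    {"slide": [0,0.02,0.05],"rot": [0,0,0],"grip": 0.65},
    {"slide": [0,0.06,0.02],"rot": [0,0,0],"grip": 0.65},
    {"slide": [0,0.06,0],"rot": [0,0,0],"grip": 0.65},
    {"slide": [0,0.06,0],"rot": [0,0,0],"grip": 0.65},
    {"slide": [0,0,0],"rot": [0,0,0],"grip": 0.65}
  ]
}}

```text
time: 19.7
ee_pos: [0.4314, 0.0485, 0.1625]
eef_rot: [0.725, 0.689, 0.001, 0.0]
ft_force: [0.7, -1.1, 0.4]
width: 0.0563
grip_force: 0.0
```

```bash
cat >> h.py <<'E'
def grooves(gs):
    c=np.array([.536,-.159]);a=np.radians(-3.2)
    for nm in ('top','scene'):
        p=eyes.camera(nm); save(p,nm+'_g%d'%int(10*sensors.read_state()['time']))
        for g in gs:
            X=-.105+.07*g; w=c+X*np.array([np.cos(a),np.sin(a)])
            print(nm,g,{k:v for k,v in zip(range(-180,180,10),prof(p,w[0],w[1],np.radians(86.8),.031)) if v>=0})
    return p
E
python3 - <<'E'
from h import *
print(sensors.read_state()['ee_pos'])
grooves([0,3])
E
```

```text
[0.43139759 0.04852876 0.16248447]
top 0 {-70: 33, -60: 22, -50: 12, -40: 32, -30: 98, -20: 178, -10: 191, 0: 195, 10: 195, 20: 194, 30: 187, 40: 160, 50: 84, 60: 30, 70: 37, 80: 45}
top 3 {-60: 193, -50: 209, -40: 232, -30: 240, -20: 245, -10: 248, 0: 238, 10: 161, 20: 27, 30: 11, 40: 8, 50: 5, 60: 6, 70: 16, 80: 32, 90: 35}
scene 0 {-100: 39, -90: 33, -80: 33, -70: 34, -60: 34, -50: 33, -40: 36, -30: 36, -20: 181, -10: 187, 0: 186, 10: 184, 20: 181, 30: 177, 40: 175}
scene 3 {-90: 60, -80: 23, -70: 22, -60: 186, -50: 210, -40: 223, -30: 231, -20: 236, -10: 240, 0: 236, 10: 193, 20: 30, 30: 28, 40: 26, 50: 28, 60: 68}
```

Call:
{"op": "arm_command", "data": {
  "steps": [
    {"slide": [0.01,0.01,0],"rot": [0,0,10.7],"grip": 0.75},
    {"slide": [0.01,0.01,0],"rot": [0,0,10.7],"grip": 0.75},
    {"slide": [0.01,0.01,0],"rot": [0,0,10.7],"grip": 0.75},
    {"slide": [0.01,0.01,0],"rot": [0,0,10.7],"grip": 0.75},
    {"slide": [0,0.01,0],"rot": [0,0,10.7],"grip": 0.75},
    {"slide": [0,0.01,0],"rot": [0,0,10.7],"grip": 0.75},
    {"slide": [0,0.012,0],"rot": [0,0,10.7],"grip": 0.75},
    {"slide": [0,0,0],"rot": [0,0,10.7],"grip": 0.75}
  ]
}}

```text
time: 20.8
ee_pos: [0.4718, 0.1154, 0.1622]
eef_rot: [0.065, 0.998, 0.0, 0.0]
ft_force: [-0.1, -0.2, 0.9]
width: 0.0655
grip_force: 0.0
```

Call:
{"op": "arm_command", "data": {
  "steps": [
    {"slide": [0,0,-0.04],"rot": [0,0,4.0],"grip": 0.75},
    {"slide": [0,0,-0.05],"rot": [0,0,0],"grip": 0.75},
    {"slide": [0,0,-0.03],"rot": [0,0,0],"grip": 0.75},
    {"slide": [0,0,0],"rot": [0,0,0],"grip": 0.75},
    {"slide": [0,0,-0.02],"rot": [0,0,0],"grip": 0.75},
    {"slide": [0,0,-0.012],"rot": [0,0,0],"grip": 0.7},
    {"slide": [0,0,0],"rot": [0,0,0],"grip": 0.6},
    {"slide": [0,0,0],"rot": [0,0,0],"grip": 0.56}
  ]
}}

```text
time: 21.8
ee_pos: [0.472, 0.1161, 0.011]
eef_rot: [0.032, 0.999, 0.0, 0.001]
ft_force: [0.2, 0.7, -0.0]
width: 0.0519
grip_force: 0.0
```

Call:
{"op": "arm_command", "data": {
  "steps": [
    {"slide": [0,0.006,0],"rot": [0,0,0],"grip": 0.55},
    {"slide": [0,0.008,0],"rot": [0,0,0],"grip": 0.55},
    {"slide": [0.001,0.008,0],"rot": [0,0,0],"grip": 0.55},
    {"slide": [0.001,0.008,0],"rot": [0,0,0],"grip": 0.55},
    {"slide": [0.001,0.008,0],"rot": [0,0,0],"grip": 0.55},
    {"slide": [0,0.008,0],"rot": [0,0,0],"grip": 0.55},
    {"slide": [0,0.006,0],"rot": [0,0,0],"grip": 0.55},
    {"slide": [0,0,0],"rot": [0,0,0],"grip": 0.5}
  ]
}}

```text
time: 22.8
ee_pos: [0.4743, 0.1686, 0.0101]
eef_rot: [0.032, 0.999, 0.0, -0.0]
ft_force: [-0.4, 0.7, -1.1]
width: 0.045
grip_force: 0.0
```

Call:
{"op": "arm_command", "data": {
  "steps": [
    {"slide": [0,0,0],"rot": [0,0,0],"grip": 0.45},
    {"slide": [0,0,0],"rot": [0,0,0],"grip": 0.3},
    {"slide": [0,0,0],"rot": [0,0,0],"grip": 0.3},
    {"slide": [0,0,0.04],"rot": [0,0,0],"grip": 0.3},
    {"slide": [0,0,0.05],"rot": [0,0,0],"grip": 0.3},
    {"slide": [0,0,0.06],"rot": [0,0,0],"grip": 0.3},
    {"slide": [0,-0.04,0],"rot": [0,0,-10.7],"grip": 0.3},
    {"slide": [0,-0.04,0],"rot": [0,0,-10.7],"grip": 0.3}
  ]
}}

```text
time: 23.8
ee_pos: [0.4744, 0.0872, 0.1607]
eef_rot: [0.22, 0.976, 0.0, 0.0]
ft_force: [0.4, -0.5, -3.2]
width: 0.0394
grip_force: 24.9
```

Call:
{"op": "arm_command", "data": {
  "steps": [
    {"slide": [0.004,-0.04,0],"rot": [0,0,-10.7],"grip": 0.3},
    {"slide": [0.004,-0.04,0],"rot": [0,0,-10.7],"grip": 0.3},
    {"slide": [0.004,-0.04,0],"rot": [0,0,-10.7],"grip": 0.3},
    {"slide": [0.004,-0.04,0],"rot": [0,0,-10.7],"grip": 0.3},
    {"slide": [0.004,-0.04,0],"rot": [0,0,-10.7],"grip": 0.3},
    {"slide": [0.004,-0.04,0],"rot": [0,0,-10.7],"grip": 0.3},
    {"slide": [0,0,0],"rot": [0,0,-3.8],"grip": 0.3},
    {"slide": [0,0,0],"rot": [0,0,0],"grip": 0.3}
  ]
}}

```text
time: 24.8
ee_pos: [0.498, -0.1521, 0.1598]
eef_rot: [0.726, 0.688, -0.0, -0.0]
ft_force: [1.0, 0.3, -2.7]
width: 0.0393
grip_force: 24.9
```

Place into groove_1 (0.501, −0.157), then back off and look.

Call:
{"op": "arm_command", "data": {
  "steps": [
    {"slide": [0.003,-0.004,-0.05],"rot": [0,0,0],"grip": 0.3},
    {"slide": [0,0,-0.04],"rot": [0,0,0],"grip": 0.3},
    {"slide": [0,0,-0.025],"rot": [0,0,0],"grip": 0.3},
    {"slide": [0,0,-0.01],"rot": [0,0,0],"grip": 0.3},
    {"slide": [0,0,-0.008],"rot": [0,0,0],"grip": 0.3},
    {"slide": [0,0,-0.004],"rot": [0,0,0],"grip": 0.3},
    {"slide": [0,0,0],"rot": [0,0,0],"grip": 0.3},
    {"slide": [0,0,0],"rot": [0,0,0],"grip": 0.45}
  ]
}}

```text
time: 25.8
ee_pos: [0.5017, -0.156, 0.0237]
eef_rot: [0.726, 0.688, 0.0, 0.0]
ft_force: [0.1, 0.9, -1.9]
width: 0.0395
grip_force: 24.9
```

Call:
{"op": "arm_command", "data": {
  "steps": [
    {"slide": [0,0,0],"rot": [0,0,0],"grip": 0.62},
    {"slide": [0,0,0.02],"rot": [0,0,0],"grip": 0.62},
    {"slide": [0,0,0.05],"rot": [0,0,0],"grip": 0.62},
    {"slide": [0,0.02,0.05],"rot": [0,0,0],"grip": 0.62},
    {"slide": [0,0.06,0.02],"rot": [0,0,0],"grip": 0.62},
    {"slide": [0,0.06,0],"rot": [0,0,0],"grip": 0.62},
    {"slide": [0,0.06,0],"rot": [0,0,0],"grip": 0.62},
    {"slide": [0,0,0],"rot": [0,0,0],"grip": 0.62}
  ]
}}

```text
time: 26.8
ee_pos: [0.5012, 0.0486, 0.1633]
eef_rot: [0.723, 0.691, 0.001, -0.0]
ft_force: [0.4, -0.5, -0.9]
width: 0.0539
grip_force: 0.0
```

```bash
python3 - <<'E' 2>/dev/null
from h import *
print(sensors.read_state()['ee_pos'])
grooves([0,1,3])
t=eyes.camera('top')
for q in tubes(t): print(np.round(q,3))
E
```

```text
[0.5012404  0.04856564 0.16326916]
top 0 {-70: 38, -60: 26, -50: 14, -40: 33, -30: 99, -20: 180, -10: 188, 0: 192, 10: 191, 20: 189, 30: 179, 40: 136, 50: 70, 60: 27, 70: 34, 80: 42}
top 1 {-70: 54, -60: 27, -50: 19, -40: 31, -30: 101, -20: 169, -10: 187, 0: 191, 10: 190, 20: 189, 30: 179, 40: 151, 50: 54, 60: 19, 70: 22, 80: 33}
top 3 {-60: 188, -50: 206, -40: 230, -30: 238, -20: 244, -10: 247, 0: 236, 10: 159, 20: 24, 30: 10, 40: 8, 50: 6, 60: 7, 70: 15, 80: 31, 90: 35}
scene 0 {-100: 39, -90: 34, -80: 34, -70: 35, -60: 36, -50: 35, -40: 38, -30: 38, -20: 187, -10: 187, 0: 188, 10: 185, 20: 182, 30: 176, 40: 171}
scene 1 {-100: 42, -90: 33, -80: 30, -70: 29, -60: 32, -50: 31, -40: 31, -30: 43, -20: 180, -10: 187, 0: 186, 10: 186, 20: 177, 30: 178, 40: 173, 50: 143}
scene 3 {-90: 60, -80: 25, -70: 23, -60: 186, -50: 210, -40: 224, -30: 231, -20: 237, -10: 241, 0: 237, 10: 194, 20: 27, 30: 28, 40: 27, 50: 28, 60: 66}
[ 0.497 -0.164  1.563  0.155  0.055  0.97 ]
[0.637 0.314 0.296 0.159 0.052 0.9  ]
[ 0.645 -0.162 -1.579  0.164  0.05   0.78 ]
[ 0.43  -0.165  1.564  0.143  0.046  0.66 ]
```

```bash
ls -t pics | head -2; cp pics/$(ls -t pics | grep top_g | head -1) pics/v5.png
```

```text
scene_g269.png
top_g268.png
```

View pics/v5.png

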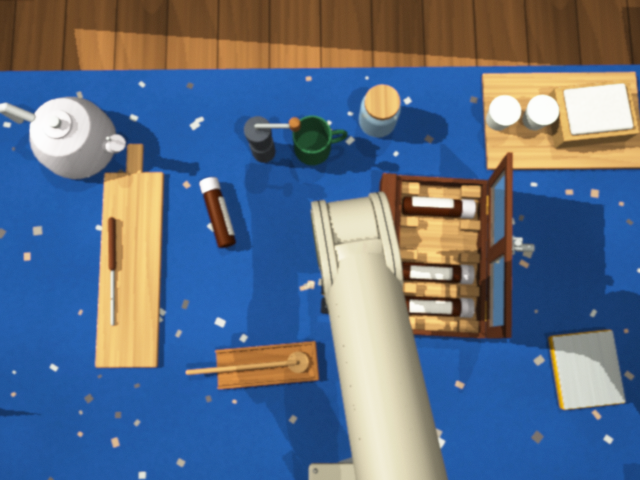

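Grooves 0 and 1 read about +9° (fine), while the groove_3 tube at (440,206) is 25° off. The last tube at (218,212) is undisturbed. Take the groove_3 tube out, roll it 8.5 mm on the counter toward −x and return it.

Call:
{"op": "arm_command", "data": {
  "steps": [
    {"slide": [0.05,0,0],"rot": [0,0,0],"grip": 0.65},
    {"slide": [0.05,-0.03,0],"rot": [0,0,0],"grip": 0.65},
    {"slide": [0.04,-0.05,0],"rot": [0,0,0],"grip": 0.65},
    {"slide": [0,-0.06,0],"rot": [0,0,0],"grip": 0.65},
    {"slide": [0,-0.06,0],"rot": [0,0,0],"grip": 0.65},
    {"slide": [0,-0.012,0],"rot": [0,0,0],"grip": 0.65},
    {"slide": [0,0,0],"rot": [0,0,0],"grip": 0.65},
    {"slide": [0,0,0],"rot": [0,0,0],"grip": 0.65}
  ]
}}

```text
time: 28.0
ee_pos: [0.6407, -0.1656, 0.1628]
eef_rot: [0.725, 0.688, 0.0, -0.0]
ft_force: [0.2, 0.8, -0.5]
width: 0.0565
grip_force: 0.0
```

Call:
{"op": "arm_command", "data": {
  "steps": [
    {"slide": [0,0,-0.06],"rot": [0,0,0],"grip": 0.65},
    {"slide": [0,0,-0.04],"rot": [0,0,0],"grip": 0.65},
    {"slide": [0,0,-0.03],"rot": [0,0,0],"grip": 0.65},
    {"slide": [0,0,-0.01],"rot": [0,0,0],"grip": 0.65},
    {"slide": [0,0,0],"rot": [0,0,0],"grip": 0.5},
    {"slide": [0,0,0],"rot": [0,0,0],"grip": 0.3},
    {"slide": [0,0,0],"rot": [0,0,0],"grip": 0.3},
    {"slide": [0,0,0],"rot": [0,0,0],"grip": 0.3}
  ]
}}

```text
time: 29.0
ee_pos: [0.6407, -0.1674, 0.0245]
eef_rot: [0.726, 0.688, 0.001, 0.0]
ft_force: [-3.7, 1.2, 5.6]
width: 0.0394
grip_force: 25.0
```

Call:
{"op": "arm_command", "data": {
  "steps": [
    {"slide": [0,0,0.04],"rot": [0,0,0],"grip": 0.3},
    {"slide": [0,0,0.06],"rot": [0,0,0],"grip": 0.3},
    {"slide": [0,0,0.04],"rot": [0,0,0],"grip": 0.3},
    {"slide": [-0.01,0.06,0],"rot": [0,0,0],"grip": 0.3},
    {"slide": [-0.01,0.06,0],"rot": [0,0,0],"grip": 0.3},
    {"slide": [-0.01,0.06,0],"rot": [0,0,0],"grip": 0.3},
    {"slide": [-0.01,0.06,0],"rot": [0,0,0],"grip": 0.3},
    {"slide": [0,0.015,0],"rot": [0,0,0],"grip": 0.3}
  ]
}}

```text
time: 30.0
ee_pos: [0.5995, 0.0933, 0.1635]
eef_rot: [0.724, 0.69, 0.001, -0.001]
ft_force: [0.9, -0.6, -1.9]
width: 0.039
grip_force: 25.0
```

Call:
{"op": "arm_command", "data": {
  "steps": [
    {"slide": [0,0,-0.06],"rot": [0,0,0],"grip": 0.3},
    {"slide": [0,0,-0.05],"rot": [0,0,0],"grip": 0.3},
    {"slide": [0,0,-0.025],"rot": [0,0,0],"grip": 0.3},
    {"slide": [0,0,-0.01],"rot": [0,0,0],"grip": 0.3},
    {"slide": [0,0,-0.004],"rot": [0,0,0],"grip": 0.3},
    {"slide": [0,0,0],"rot": [0,0,0],"grip": 0.3},
    {"slide": [0,0,0],"rot": [0,0,0],"grip": 0.3},
    {"slide": [0,0,0],"rot": [0,0,0],"grip": 0.5}
  ]
}}

```text
time: 31.0
ee_pos: [0.601, 0.0878, 0.0147]
eef_rot: [0.726, 0.688, 0.001, 0.0]
ft_force: [0.3, 0.2, 0.1]
width: 0.0421
grip_force: 0.0
```

Call:
{"op": "arm_command", "data": {
  "steps": [
    {"slide": [0,0,0],"rot": [0,0,0],"grip": 0.52},
    {"slide": [0,0,-0.002],"rot": [0,0,0],"grip": 0.52},
    {"slide": [-0.0045,0,0],"rot": [0,0,0],"grip": 0.52},
    {"slide": [-0.004,0,0],"rot": [0,0,0],"grip": 0.52},
    {"slide": [0,0,0],"rot": [0,0,0],"grip": 0.5},
    {"slide": [0,0,0],"rot": [0,0,0],"grip": 0.45},
    {"slide": [0,0,0],"rot": [0,0,0],"grip": 0.3},
    {"slide": [0,0,0],"rot": [0,0,0],"grip": 0.3}
  ]
}}

```text
time: 32.0
ee_pos: [0.5919, 0.0876, 0.0119]
eef_rot: [0.726, 0.688, 0.0, 0.0]
ft_force: [-0.4, 0.3, 0.3]
width: 0.0394
grip_force: 25.0
```

Call:
{"op": "arm_command", "data": {
  "steps": [
    {"slide": [0,0,0.04],"rot": [0,0,0],"grip": 0.3},
    {"slide": [0,0,0.06],"rot": [0,0,0],"grip": 0.3},
    {"slide": [0,0,0.05],"rot": [0,0,0],"grip": 0.3},
    {"slide": [0.012,-0.06,0],"rot": [0,0,0],"grip": 0.3},
    {"slide": [0.012,-0.06,0],"rot": [0,0,0],"grip": 0.3},
    {"slide": [0.012,-0.06,0],"rot": [0,0,0],"grip": 0.3},
    {"slide": [0.012,-0.06,0],"rot": [0,0,0],"grip": 0.3},
    {"slide": [0,-0.018,0],"rot": [0,0,0],"grip": 0.3}
  ]
}}

```text
time: 33.0
ee_pos: [0.6389, -0.176, 0.1615]
eef_rot: [0.728, 0.686, -0.001, 0.001]
ft_force: [-0.3, 0.5, -1.6]
width: 0.0391
grip_force: 25.0
```

Call:
{"op": "arm_command", "data": {
  "steps": [
    {"slide": [0.001,0.005,-0.03],"rot": [0,0,0],"grip": 0.3},
    {"slide": [0,0,-0.04],"rot": [0,0,0],"grip": 0.3},
    {"slide": [0,0,-0.04],"rot": [0,0,0],"grip": 0.3},
    {"slide": [0,0,-0.015],"rot": [0,0,0],"grip": 0.3},
    {"slide": [0,0,-0.009],"rot": [0,0,0],"grip": 0.3},
    {"slide": [0,0,-0.004],"rot": [0,0,0],"grip": 0.3},
    {"slide": [0,0,0],"rot": [0,0,0],"grip": 0.3},
    {"slide": [0,0,0],"rot": [0,0,0],"grip": 0.45}
  ]
}}

```text
time: 34.0
ee_pos: [0.6415, -0.1656, 0.0249]
eef_rot: [0.726, 0.688, 0.0, 0.001]
ft_force: [0.7, -0.2, -2.1]
width: 0.0394
grip_force: 25.0
```

Call:
{"op": "arm_command", "data": {
  "steps": [
    {"slide": [0,0,0],"rot": [0,0,0],"grip": 0.62},
    {"slide": [0,0,0.02],"rot": [0,0,0],"grip": 0.62},
    {"slide": [0,0,0.05],"rot": [0,0,0],"grip": 0.62},
    {"slide": [0,0.02,0.06],"rot": [0,0,0],"grip": 0.62},
    {"slide": [-0.01,0.05,0.01],"rot": [0,0,10.7],"grip": 0.7},
    {"slide": [-0.01,0.05,0],"rot": [0,0,10.7],"grip": 0.75},
    {"slide": [-0.01,0.05,0],"rot": [0,0,10.7],"grip": 0.75},
    {"slide": [-0.01,0.05,0],"rot": [0,0,10.7],"grip": 0.75}
  ]
}}

```text
time: 35.0
ee_pos: [0.6009, 0.0557, 0.1654]
eef_rot: [0.422, 0.906, 0.001, 0.001]
ft_force: [0.3, -0.1, 0.5]
width: 0.0648
grip_force: 0.0
```

Call:
{"op": "arm_command", "data": {
  "steps": [
    {"slide": [0,0.03,0],"rot": [0,0,10.7],"grip": 0.75},
    {"slide": [0,0.03,0],"rot": [0,0,10.7],"grip": 0.75},
    {"slide": [0.01,0.04,0],"rot": [0,0,10.7],"grip": 0.75},
    {"slide": [0.01,0.04,0],"rot": [0,0,10.7],"grip": 0.75},
    {"slide": [0.01,0.04,0],"rot": [0,0,10.7],"grip": 0.75},
    {"slide": [0.006,0.04,0],"rot": [0,0,10.7],"grip": 0.75},
    {"slide": [0,0.036,0],"rot": [0,0,3.2],"grip": 0.75},
    {"slide": [0,0,0],"rot": [0,0,0],"grip": 0.75}
  ]
}}

```text
time: 36.0
ee_pos: [0.636, 0.3142, 0.1644]
eef_rot: [-0.151, 0.989, 0.001, 0.0]
ft_force: [0.7, -0.1, 0.3]
width: 0.0651
grip_force: 0.0
```

```bash
python3 - <<'E' 2>/dev/null
from h import *
s=sensors.read_state();print(s['ee_pos'],s['eef_rot'],s['joint_positions'])
grooves([3])
p=eyes.camera('scene');
print({k:v for k,v in zip(range(-180,180,10),prof(p,.637,.312,np.radians(17))) if v>=0})
E
```

```text
[0.63602535 0.31415219 0.16442891] [-1.51160971e-01  9.88508667e-01  8.90394519e-04  4.28173914e-04] [-0.59787436  0.54826833  0.11355635  1.2861932  -0.06260912  1.30907519
  1.38956756]
top 3 {-60: 69, -50: 78, -40: 146, -30: 221, -20: 241, -10: 245, 0: 246, 10: 245, 20: 241, 30: 216, 40: 107, 50: 21, 60: 7, 70: 17, 80: 34, 90: 41}
scene 3 {-90: 46, -80: 22, -70: 26, -60: 28, -50: 26, -40: 28, -30: 217, -20: 239, -10: 240, 0: 241, 10: 238, 20: 230, 30: 223, 40: 167, 50: 57, 60: 70}
{-120: 142, -110: 147, -100: 153, -90: 164, -80: 172, -70: 180, -60: 184, -50: 153, -40: 50, -30: 48, -20: 49, -10: 50, 0: 47, 10: 85, 20: 111, 30: 112}
```

Groove_3 now reads about +3°. Last tube: roll it about 85° in +y and grip it.

Call:
{"op": "arm_command", "data": {
  "steps": [
    {"slide": [0,0,-0.05],"rot": [0,0,0],"grip": 0.75},
    {"slide": [0,0,-0.05],"rot": [0,0,0],"grip": 0.75},
    {"slide": [0,0,-0.03],"rot": [0,0,0],"grip": 0.75},
    {"slide": [0,0,-0.0235],"rot": [0,0,0],"grip": 0.7},
    {"slide": [0,0,0],"rot": [0,0,0],"grip": 0.55},
    {"slide": [-0.002,0.006,0],"rot": [0,0,0],"grip": 0.55},
    {"slide": [-0.002,0.006,0],"rot": [0,0,0],"grip": 0.55},
    {"slide": [-0.002,0.007,0],"rot": [0,0,0],"grip": 0.55}
  ]
}}

```text
time: 37.15
ee_pos: [0.6311, 0.3303, 0.0108]
eef_rot: [-0.149, 0.989, 0.0, 0.001]
ft_force: [0.3, 0.1, 0.0]
width: 0.0481
grip_force: 0.0
```

Call:
{"op": "arm_command", "data": {
  "steps": [
    {"slide": [-0.002,0.006,0],"rot": [0,0,0],"grip": 0.53},
    {"slide": [0,0,0],"rot": [0,0,0],"grip": 0.5},
    {"slide": [0,0,0],"rot": [0,0,0],"grip": 0.45},
    {"slide": [0,0,0],"rot": [0,0,0],"grip": 0.3},
    {"slide": [0,0,0],"rot": [0,0,0],"grip": 0.3},
    {"slide": [0,0,0.04],"rot": [0,0,0],"grip": 0.3},
    {"slide": [0,0,0.05],"rot": [0,0,0],"grip": 0.3},
    {"slide": [0,0,0.06],"rot": [0,0,0],"grip": 0.3}
  ]
}}

```text
time: 38.15
ee_pos: [0.6282, 0.3348, 0.1601]
eef_rot: [-0.149, 0.989, -0.0, -0.001]
ft_force: [1.5, -0.0, -1.4]
width: 0.0394
grip_force: 25.0
```

Call:
{"op": "arm_command", "data": {
  "steps": [
    {"slide": [-0.005,-0.05,0],"rot": [0,0,-10.7],"grip": 0.3},
    {"slide": [-0.005,-0.05,0],"rot": [0,0,-10.7],"grip": 0.3},
    {"slide": [-0.005,-0.05,0],"rot": [0,0,-10.7],"grip": 0.3},
    {"slide": [-0.005,-0.05,0],"rot": [0,0,-10.7],"grip": 0.3},
    {"slide": [-0.005,-0.04,0],"rot": [0,0,-10.7],"grip": 0.3},
    {"slide": [-0.005,-0.04,0],"rot": [0,0,-10.7],"grip": 0.3},
    {"slide": [-0.005,-0.04,0],"rot": [0,0,-10.7],"grip": 0.3},
    {"slide": [-0.005,-0.04,0],"rot": [0,0,-10.7],"grip": 0.3}
  ]
}}

```text
time: 39.15
ee_pos: [0.5885, -0.026, 0.1597]
eef_rot: [0.565, 0.825, 0.0, -0.0]
ft_force: [-0.3, -0.2, -1.0]
width: 0.0396
grip_force: 25.0
```

Call:
{"op": "arm_command", "data": {
  "steps": [
    {"slide": [-0.005,-0.04,0],"rot": [0,0,-10.7],"grip": 0.3},
    {"slide": [-0.005,-0.04,0],"rot": [0,0,-10.7],"grip": 0.3},
    {"slide": [-0.005,-0.04,0],"rot": [0,0,-3.8],"grip": 0.3},
    {"slide": [0,-0.02,0],"rot": [0,0,0],"grip": 0.3},
    {"slide": [0,0,0],"rot": [0,0,0],"grip": 0.3},
    {"slide": [0,0,0],"rot": [0,0,0],"grip": 0.3},
    {"slide": [0,0,0],"rot": [0,0,0],"grip": 0.3},
    {"slide": [0,0,0],"rot": [0,0,0],"grip": 0.3}
  ]
}}

```text
time: 40.15
ee_pos: [0.5741, -0.1638, 0.1597]
eef_rot: [0.729, 0.684, 0.0, -0.0]
ft_force: [-0.3, -0.3, -1.3]
width: 0.0396
grip_force: 25.0
```

Call:
{"op": "arm_command", "data": {
  "steps": [
    {"slide": [-0.003,0.003,-0.03],"rot": [0,0,0],"grip": 0.3},
    {"slide": [0,0,-0.04],"rot": [0,0,0],"grip": 0.3},
    {"slide": [0,0,-0.04],"rot": [0,0,0],"grip": 0.3},
    {"slide": [0,0,-0.014],"rot": [0,0,0],"grip": 0.3},
    {"slide": [0,0,-0.008],"rot": [0,0,0],"grip": 0.3},
    {"slide": [0,0,-0.005],"rot": [0,0,0],"grip": 0.3},
    {"slide": [0,0,0],"rot": [0,0,0],"grip": 0.3},
    {"slide": [0,0,0],"rot": [0,0,0],"grip": 0.45}
  ]
}}

```text
time: 41.15
ee_pos: [0.5714, -0.1617, 0.0235]
eef_rot: [0.729, 0.684, 0.0, 0.0]
ft_force: [-0.5, -0.5, -0.7]
width: 0.0394
grip_force: 25.0
```

Call:
{"op": "arm_command", "data": {
  "steps": [
    {"slide": [0,0,0],"rot": [0,0,0],"grip": 0.6},
    {"slide": [0,0,0.02],"rot": [0,0,0],"grip": 0.6},
    {"slide": [0,0,0.05],"rot": [0,0,0],"grip": 0.6},
    {"slide": [0,0.02,0.05],"rot": [0,0,0],"grip": 0.6},
    {"slide": [0,0.06,0.02],"rot": [0,0,0],"grip": 0.6},
    {"slide": [0,0.06,0],"rot": [0,0,0],"grip": 0.6},
    {"slide": [0,0.06,0],"rot": [0,0,0],"grip": 0.6},
    {"slide": [0,0.05,0],"rot": [0,0,0],"grip": 0.6}
  ]
}}

```text
time: 42.15
ee_pos: [0.5709, 0.0901, 0.1644]
eef_rot: [0.729, 0.684, 0.001, 0.0]
ft_force: [0.6, 1.0, -0.9]
width: 0.0522
grip_force: 0.0
```

```bash
python3 - <<'E' 2>/dev/null
from h import *
s=sensors.read_state();print(s['ee_pos'],s['joint_positions'])
p=grooves([0,1,2,3]); save(p,'s6')
for d in eyes.look_for('bolt_knob',p)[:2]+eyes.look_for('lid_edge',p)[:2]: print(d)
t=eyes.camera('top')
for d in eyes.look_for('bolt_knob',t)[:2]+eyes.look_for('lid_edge',t)[:2]: print(d)
E
```

```text
[0.57094727 0.09014227 0.16439089] [-0.6602218   0.28230566  0.50706731  1.69331784 -0.14634677  1.2013862
 -0.18062147]
top 0 {-70: 26, -60: 17, -50: 9, -40: 31, -30: 99, -20: 184, -10: 237, 0: 246, 10: 245, 20: 242, 30: 235, 40: 188, 50: 98, 60: 34, 70: 36, 80: 43}
top 1 {-70: 36, -60: 22, -50: 16, -40: 30, -30: 100, -20: 165, -10: 184, 0: 187, 10: 186, 20: 185, 30: 176, 40: 126, 50: 52, 60: 18, 70: 21, 80: 29}
top 2 {-60: 42, -50: 69, -40: 111, -30: 158, -20: 175, -10: 185, 0: 187, 10: 183, 20: 178, 30: 138, 40: 44, 50: 7, 60: 8, 70: 20, 80: 30}
top 3 {-60: 69, -50: 77, -40: 145, -30: 223, -20: 242, -10: 246, 0: 246, 10: 245, 20: 241, 30: 217, 40: 107, 50: 21, 60: 7, 70: 17, 80: 33, 90: 39}
scene 0 {-100: 41, -90: 36, -80: 35, -70: 37, -60: 36, -50: 37, -40: 39, -30: 41, -20: 183, -10: 189, 0: 238, 10: 236, 20: 231, 30: 224, 40: 216}
scene 1 {-100: 43, -90: 34, -80: 34, -70: 34, -60: 33, -50: 32, -40: 35, -30: 42, -20: 183, -10: 189, 0: 188, 10: 187, 20: 180, 30: 179, 40: 168, 50: 128}
scene 2 {-100: 43, -90: 35, -80: 30, -70: 33, -60: 31, -50: 33, -40: 87, -30: 186, -20: 190, -10: 192, 0: 192, 10: 190, 20: 186, 30: 154, 40: 99, 50: 50}
scene 3 {-90: 47, -80: 24, -70: 26, -60: 26, -50: 27, -40: 25, -30: 218, -20: 240, -10: 241, 0: 241, 10: 238, 20: 231, 30: 224, 40: 169, 50: 54, 60: 50}
{'bbox': [145.4, 323.0, 183.3, 362.9], 'conf': 0.68}
{'bbox': [100.9, 255.0, 267.6, 449.6], 'conf': 0.31}
{'bbox': [102.8, 256.4, 267.4, 452.7], 'conf': 0.95}
{'bbox': [143.7, 321.5, 182.2, 362.9], 'conf': 0.64}
{'bbox': [514.1, 238.3, 534.5, 251.0], 'conf': 0.61}
{'bbox': [376.7, 150.7, 533.9, 338.1], 'conf': 0.28}
{'bbox': [483.9, 154.4, 535.3, 338.0], 'conf': 0.61}
{'bbox': [404.3, 230.9, 473.5, 251.0], 'conf': 0.33}
```

View pics/s6.png

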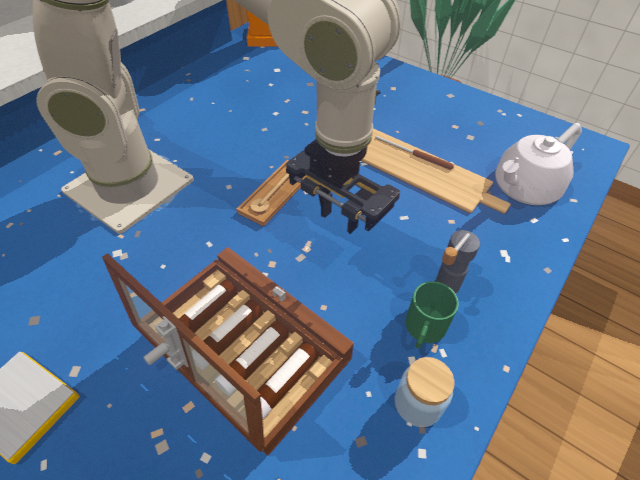

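All four tubes (labels white and up at (207,303), (232,323), (258,346), (288,370)) read within about 8°. Now work out the lid angle and the closing arc.

Run:
```python
from h import *
t=eyes.camera('top');s=eyes.camera('scene')
c=np.array([.536,-.159]);a=np.radians(-3.2);R=np.array([[np.cos(a),-np.sin(a)],[np.sin(a),np.cos(a)]])
def W(x,y,z): return np.r_[c+R@np.array([x,y]),z]
def lid(x,r,h,th): return W(x,-.095+r*np.cos(th)-h*np.sin(th),.056+r*np.sin(th)+h*np.cos(th))
for th in (1.5,1.6,1.7,1.75):
    print(th,'top corners',[np.round(proj(t,lid(x,.19,.01,th))[0]) for x in(.165,-.165)],'scene',[np.round(proj(s,lid(x,.19,.01,th))[0]) for x in(.165,-.165)],
     'knob end r=.13,.15,.17 scene',[np.round(proj(s,lid(0,r,.048,th))[0]) for r in(.13,.15,.17)],'top',[np.round(proj(t,lid(0,r,.048,th))[0]) for r in(.13,.15,.17)])
prev=None
for k in range(17):
    th=np.radians(104-6.5*k); p=lid(-.06,.15,.01,th)-np.r_[R@np.array([0,.010]),0]
    print(k,np.round(np.degrees(th),1),np.round(p,3),None if prev is None else np.round(p-prev,3)); prev=p
i=np.array(s['pixels'])[240:400,90:290,::-1];cv2.imwrite('pics/lid.png',cv2.resize(i,None,fx=3.5,fy=3.5,interpolation=cv2.INTER_CUBIC))
```

```text
1.5 top corners [array([515., 151.]), array([515., 338.])] scene [array([254., 401.]), array([ 98., 259.])] knob end r=.13,.15,.17 scene [array([153., 363.]), array([150., 356.]), array([147., 349.])] top [array([528., 248.]), array([531., 247.]), array([534., 245.])]
1.6 top corners [array([525., 152.]), array([526., 338.])] scene [array([242., 414.]), array([ 87., 267.])] knob end r=.13,.15,.17 scene [array([147., 371.]), array([142., 365.]), array([137., 359.])] top [array([534., 249.]), array([538., 247.]), array([543., 246.])]
1.7 top corners [array([535., 153.]), array([536., 339.])] scene [array([231., 427.]), array([ 76., 276.])] knob end r=.13,.15,.17 scene [array([140., 379.]), array([134., 375.]), array([128., 370.])] top [array([540., 250.]), array([545., 248.]), array([551., 247.])]
1.75 top corners [array([540., 153.]), array([542., 339.])] scene [array([225., 434.]), array([ 70., 281.])] knob end r=.13,.15,.17 scene [array([137., 383.]), array([131., 380.]), array([123., 376.])] top [array([542., 250.]), array([548., 249.]), array([554., 247.])]
0 104.0 [ 0.468 -0.306 
[... 156 characters left out ...]
0.   ]
4 78.0 [ 0.471 -0.239  0.205] [ 0.001  0.017 -0.001]
5 71.5 [ 0.472 -0.222  0.201] [ 0.001  0.017 -0.003]
6 65.0 [ 0.473 -0.206  0.196] [ 0.001  0.016 -0.005]
7 58.5 [ 0.474 -0.191  0.189] [ 0.001  0.015 -0.007]
8 52.0 [ 0.475 -0.176  0.18 ] [ 0.001  0.015 -0.009]
9 45.5 [ 0.476 -0.163  0.17 ] [ 0.001  0.014 -0.01 ]
10 39.0 [ 0.476 -0.15   0.158] [ 0.001  0.012 -0.012]
11 32.5 [ 0.477 -0.14   0.145] [ 0.001  0.011 -0.013]
12 26.0 [ 0.478 -0.13   0.131] [ 0.001  0.009 -0.014]
13 19.5 [ 0.478 -0.123  0.115] [ 0.     0.008 -0.015]
14 13.0 [ 0.478 -0.117  0.099] [ 0.     0.006 -0.016]
15 6.5 [ 0.478 -0.113  0.083] [ 0.     0.004 -0.017]
16 0.0 [ 0.479 -0.111  0.066] [ 0.     0.002 -0.017]
```

View pics/lid.png

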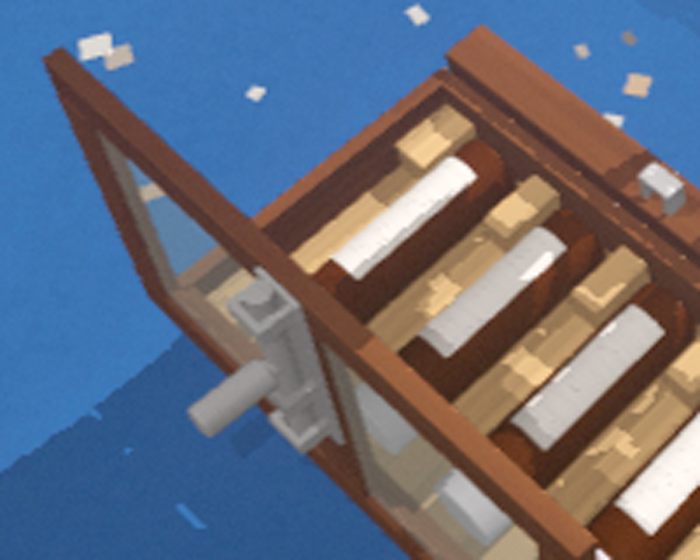

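Lid stands at about 84°; the knob ends at (147,361), r ≈ 0.13–0.14. Go over and behind it, 60 mm to one side of the knob.

Call:
{"op": "arm_command", "data": {
  "steps": [
    {"slide": [0,0,0.05],"rot": [0,0,0],"grip": 0.0},
    {"slide": [-0.01,0,0.055],"rot": [0,0,0],"grip": 0.0},
    {"slide": [-0.02,-0.04,0.025],"rot": [0,0,0],"grip": 0.0},
    {"slide": [-0.02,-0.055,0],"rot": [0,0,0],"grip": 0.0},
    {"slide": [-0.02,-0.055,0],"rot": [0,0,0],"grip": 0.0},
    {"slide": [-0.02,-0.055,0],"rot": [0,0,0],"grip": 0.0},
    {"slide": [-0.01,-0.055,0],"rot": [0,0,0],"grip": 0.0},
    {"slide": [0,-0.055,0],"rot": [0,0,0],"grip": 0.0}
  ]
}}

```text
time: 43.6
ee_pos: [0.4696, -0.2299, 0.2931]
eef_rot: [0.73, 0.683, 0.001, 0.0]
ft_force: [1.1, 0.6, -0.3]
width: 0.0005
grip_force: 0.0
```

Call:
{"op": "arm_command", "data": {
  "steps": [
    {"slide": [0,-0.05,0],"rot": [0,0,0],"grip": 0.0},
    {"slide": [0,-0.05,0],"rot": [0,0,0],"grip": 0.0},
    {"slide": [0,0,0],"rot": [0,0,0],"grip": 0.0},
    {"slide": [0,0,-0.04],"rot": [0,0,0],"grip": 0.0},
    {"slide": [0,0,-0.04],"rot": [0,0,0],"grip": 0.0},
    {"slide": [0,0,0],"rot": [0,0,0],"grip": 0.0},
    {"slide": [0,0,0],"rot": [0,0,0],"grip": 0.0},
    {"slide": [0,0,0],"rot": [0,0,0],"grip": 0.0}
  ]
}}

```text
time: 44.6
ee_pos: [0.4716, -0.3278, 0.2143]
eef_rot: [0.729, 0.684, 0.001, 0.001]
ft_force: [-0.8, -0.4, -0.8]
width: 0.0003
grip_force: 0.0
```

Call:
{"op": "arm_command", "data": {
  "steps": [
    {"slide": [0,0.03,-0.006],"rot": [0,0,0],"grip": 0.0},
    {"slide": [0,0.026,-0.002],"rot": [0,0,0],"grip": 0.0},
    {"slide": [0,0.016,0],"rot": [0,0,0],"grip": 0.0},
    {"slide": [0.001,0.017,-0.001],"rot": [0,0,0],"grip": 0.0},
    {"slide": [0.001,0.017,-0.004],"rot": [0,0,0],"grip": 0.0},
    {"slide": [0.001,0.016,-0.005],"rot": [0,0,0],"grip": 0.0},
    {"slide": [0.001,0.015,-0.007],"rot": [0,0,0],"grip": 0.0},
    {"slide": [0,0,0],"rot": [0,0,0],"grip": 0.0}
  ]
}}

```text
time: 45.6
ee_pos: [0.4753, -0.1891, 0.1875]
eef_rot: [0.729, 0.685, 0.0, -0.0]
ft_force: [0.4, -0.8, 1.0]
width: 0.0002
grip_force: 0.0
```

Run:
```python
from h import *
s=eyes.camera('scene');save(s,'s7')
```

```text
(no output)
```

View pics/s7.png

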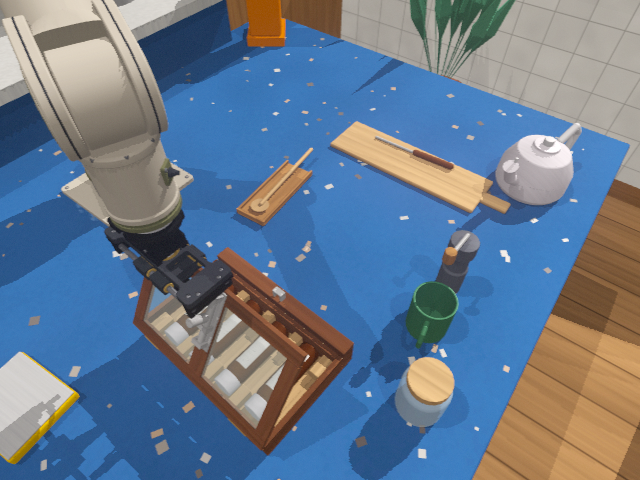

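The lid is following, at about 55°. Continue along the arc to shut.

Call:
{"op": "arm_command", "data": {
  "steps": [
    {"slide": [0.001,0.013,-0.008],"rot": [0,0,0],"grip": 0.0},
    {"slide": [0.001,0.014,-0.01],"rot": [0,0,0],"grip": 0.0},
    {"slide": [0,0.012,-0.012],"rot": [0,0,0],"grip": 0.0},
    {"slide": [0,0.011,-0.013],"rot": [0,0,0],"grip": 0.0},
    {"slide": [0,0.009,-0.014],"rot": [0,0,0],"grip": 0.0},
    {"slide": [0,0.008,-0.015],"rot": [0,0,0],"grip": 0.0},
    {"slide": [0,0.006,-0.016],"rot": [0,0,0],"grip": 0.0},
    {"slide": [0,0.004,-0.016],"rot": [0,0,0],"grip": 0.0}
  ]
}}

```text
time: 46.65
ee_pos: [0.4768, -0.113, 0.0822]
eef_rot: [0.729, 0.684, -0.0, -0.0]
ft_force: [0.5, -0.7, 0.6]
width: 0.0008
grip_force: 0.4
```

Call:
{"op": "arm_command", "data": {
  "steps": [
    {"slide": [0,0.002,-0.009],"rot": [0,0,0],"grip": 0.0},
    {"slide": [0,0,-0.006],"rot": [0,0,0],"grip": 0.0},
    {"slide": [0,0,-0.004],"rot": [0,0,0],"grip": 0.0},
    {"slide": [0,0,0],"rot": [0,0,0],"grip": 0.0},
    {"slide": [0,0,0],"rot": [0,0,0],"grip": 0.0},
    {"slide": [0,0,0],"rot": [0,0,0],"grip": 0.0},
    {"slide": [0,0,0],"rot": [0,0,0],"grip": 0.0},
    {"slide": [0,0,0],"rot": [0,0,0],"grip": 0.0}
  ]
}}

```text
time: 47.65
ee_pos: [0.4767, -0.1114, 0.0662]
eef_rot: [0.73, 0.684, 0.0, -0.001]
ft_force: [-14.4, 3.3, 31.8]
width: 0.0007
grip_force: 15.5
```

Call:
{"op": "arm_command", "data": {
  "steps": [
    {"slide": [0,0,0.02],"rot": [0,0,0],"grip": 0.0},
    {"slide": [0,0,0.05],"rot": [0,0,0],"grip": 0.0},
    {"slide": [0,-0.06,0.03],"rot": [0,0,0],"grip": 0.0},
    {"slide": [0,-0.06,0],"rot": [0,0,0],"grip": 0.0},
    {"slide": [0,-0.06,0],"rot": [0,0,0],"grip": 0.0},
    {"slide": [0,-0.05,0],"rot": [0,0,0],"grip": 0.0},
    {"slide": [0,0,0],"rot": [0,0,0],"grip": 0.0},
    {"slide": [0,0,0],"rot": [0,0,0],"grip": 0.0}
  ]
}}

```text
time: 48.65
ee_pos: [0.4769, -0.3371, 0.1622]
eef_rot: [0.73, 0.684, 0.0, -0.0]
ft_force: [0.4, 0.4, 0.7]
width: 0.0007
grip_force: 0.0
```

Run:
```python
from h import *
t=eyes.camera('top');s=eyes.camera('scene');print(sensors.read_state()['ee_pos'])
for p in(t,s):
    d=eyes.look_for('bolt_knob',p);print([(np.round(q['bbox']),round(q['conf'],2)) for q in d[:2]])
c=np.array([.536,-.159]);a=np.radians(-3.2);R=np.array([[np.cos(a),-np.sin(a)],[np.sin(a),np.cos(a)]])
for y in(.02,.03,.04,.05): print(y,[np.round(proj(p,np.r_[c+R@np.array([0,y]),z])[0],1).tolist() for p in(t,s) for z in(.072,.104)])
A=cv2.resize(np.array(t['pixels'])[165:345,365:545,::-1],(400,400),interpolation=cv2.INTER_CUBIC)
B=cv2.resize(np.array(s['pixels'])[260:400,200:340,::-1],(400,400),interpolation=cv2.INTER_CUBIC)
cv2.imwrite('pics/k.png',np.hstack([A,B]))
```

```text
[ 0.47747251 -0.33589767  0.16237434]
[(array([395., 244., 443., 256.]), 0.58)]
[(array([235., 296., 281., 336.]), 0.76)]
0.02 [[432.4, 253.0], [435.4, 250.7], [244.0, 326.8], [241.6, 317.9]]
0.03 [[427.5, 252.7], [430.4, 250.5], [248.1, 322.9], [245.8, 314.0]]
0.04 [[422.6, 252.5], [425.3, 250.3], [252.1, 319.1], [250.0, 310.1]]
0.05 [[417.7, 252.3], [420.3, 250.0], [256.1, 315.4], [254.1, 306.3]]
```

View pics/k.png

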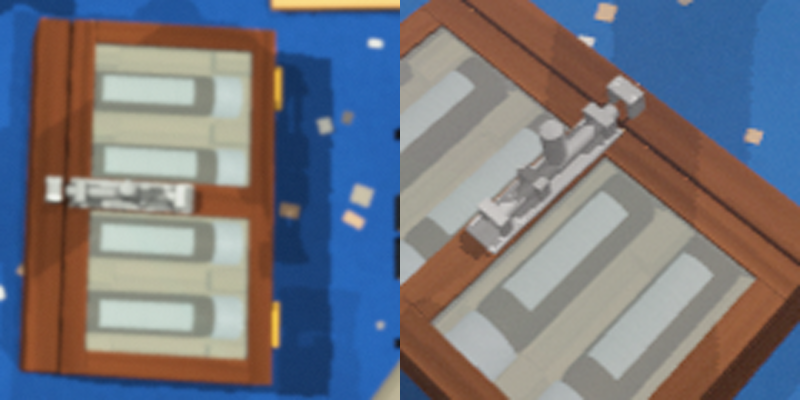

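The lid is shut, with labels visible through the glass. The knob top in the scene is at about (252,305), case y ≈ 0.045. Put the closed fingers behind it.

Call:
{"op": "arm_command", "data": {
  "steps": [
    {"slide": [0.015,0.05,0],"rot": [0,0,0],"grip": 0.0},
    {"slide": [0.015,0.05,0],"rot": [0,0,0],"grip": 0.0},
    {"slide": [0.015,0.05,0],"rot": [0,0,0],"grip": 0.0},
    {"slide": [0.015,0.033,0],"rot": [0,0,0],"grip": 0.0},
    {"slide": [0,0,-0.03],"rot": [0,0,0],"grip": 0.0},
    {"slide": [0,0,-0.03],"rot": [0,0,0],"grip": 0.0},
    {"slide": [0,0,-0.013],"rot": [0,0,0],"grip": 0.0},
    {"slide": [0,0,0],"rot": [0,0,0],"grip": 0.0}
  ]
}}

```text
time: 49.85
ee_pos: [0.5366, -0.1539, 0.0892]
eef_rot: [0.729, 0.684, -0.0, -0.0]
ft_force: [-0.2, -0.0, 0.8]
width: 0.0009
grip_force: 0.0
```

Call:
{"op": "arm_command", "data": {
  "steps": [
    {"slide": [0,0.006,0],"rot": [0,0,0],"grip": 0.0},
    {"slide": [0,0.006,0],"rot": [0,0,0],"grip": 0.0},
    {"slide": [0.001,0.006,0],"rot": [0,0,0],"grip": 0.0},
    {"slide": [0,0.006,0],"rot": [0,0,0],"grip": 0.0},
    {"slide": [0,0.006,0],"rot": [0,0,0],"grip": 0.0},
    {"slide": [0.001,0.006,0],"rot": [0,0,0],"grip": 0.0},
    {"slide": [0,0.006,0],"rot": [0,0,0],"grip": 0.0},
    {"slide": [0,0.004,0],"rot": [0,0,0],"grip": 0.0}
  ]
}}

```text
time: 50.85
ee_pos: [0.5392, -0.1079, 0.0896]
eef_rot: [0.729, 0.684, 0.0, 0.0]
ft_force: [2.2, -2.1, 0.6]
width: 0.0004
grip_force: 1.3
```

Pushing at about 2 N, so the bolt is moving; continue to its stop.

Call:
{"op": "arm_command", "data": {
  "steps": [
    {"slide": [0,0.003,0],"rot": [0,0,0],"grip": 0.0},
    {"slide": [0,0.003,0],"rot": [0,0,0],"grip": 0.0},
    {"slide": [0,0.003,0],"rot": [0,0,0],"grip": 0.0},
    {"slide": [0,0.002,0],"rot": [0,0,0],"grip": 0.0},
    {"slide": [0,0,0],"rot": [0,0,0],"grip": 0.0},
    {"slide": [0,0,0],"rot": [0,0,0],"grip": 0.0},
    {"slide": [0,0,0],"rot": [0,0,0],"grip": 0.0},
    {"slide": [0,0,0],"rot": [0,0,0],"grip": 0.0}
  ]
}}

```text
time: 51.85
ee_pos: [0.5389, -0.1045, 0.0897]
eef_rot: [0.731, 0.682, -0.002, 0.004]
ft_force: [6.0, -24.7, -6.2]
width: 0.0005
grip_force: 12.3
```

It hit the stop (25 N). Back off and check.

Call:
{"op": "arm_command", "data": {
  "steps": [
    {"slide": [0,-0.02,0],"rot": [0,0,0],"grip": 0.0},
    {"slide": [0,-0.01,0.02],"rot": [0,0,0],"grip": 0.0},
    {"slide": [0,0,0.05],"rot": [0,0,0],"grip": 0.0},
    {"slide": [0,-0.05,0.02],"rot": [0,0,0],"grip": 0.0},
    {"slide": [-0.01,-0.06,0],"rot": [0,0,0],"grip": 0.0},
    {"slide": [-0.01,-0.06,0],"rot": [0,0,0],"grip": 0.0},
    {"slide": [-0.01,-0.05,0],"rot": [0,0,0],"grip": 0.0},
    {"slide": [0,0,0],"rot": [0,0,0],"grip": 0.0}
  ]
}}

```text
time: 52.85
ee_pos: [0.5059, -0.3514, 0.1791]
eef_rot: [0.732, 0.681, -0.001, -0.0]
ft_force: [0.5, -0.0, -0.1]
width: 0.0004
grip_force: 0.0
```

Run:
```python
from h import *
t=eyes.camera('top');s=eyes.camera('scene');print(sensors.read_state()['ee_pos'])
A=cv2.resize(np.array(t['pixels'])[165:345,365:545,::-1],(400,400),interpolation=cv2.INTER_CUBIC)
B=cv2.resize(np.array(s['pixels'])[260:360,200:300,::-1],(400,400),interpolation=cv2.INTER_CUBIC)
cv2.imwrite('pics/k2.png',np.hstack([A,B]))
```

```text
[ 0.50857372 -0.34685985  0.17880016]
```

View pics/k2.png

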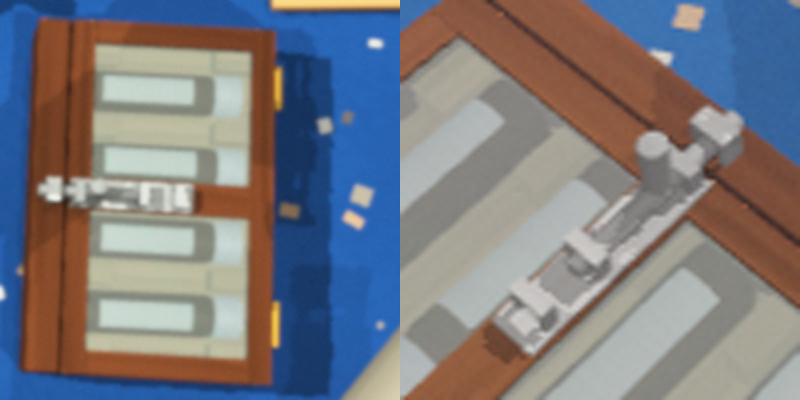

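The knob moved out next to the keeper, with the bolt through it; I'll measure the travel by template match, since it needs at least 26 mm.

Run:
```python
from h import *
s=eyes.camera('scene')
k=cv2.imread('pics/k.png')[:,400:]; U=8
b=cv2.resize(k,(140*U,140*U),interpolation=cv2.INTER_CUBIC); a=cv2.resize(np.array(s['pixels'])[260:400,200:340,::-1],(140*U,140*U),interpolation=cv2.INTER_CUBIC)
for (x0,x1,y0,y1) in [(47,58,41,53),(46,59,40,50),(48,57,42,50)]:
    T=b[y0*U:y1*U,x0*U:x1*U]
    r=cv2.matchTemplate(a,T,cv2.TM_CCOEFF_NORMED);_,v,_,m=cv2.minMaxLoc(r);d=np.array(m)/U-[x0,y0];print(v,d)
c=np.array([.536,-.159]);w=np.radians(-3.2)
P=lambda y:proj(s,np.r_[c+y*np.array([-np.sin(w),np.cos(w)]),.100])[0]
for t in(.024,.026,.028,.03):print(t,P(.046+t)-P(.046))
cv2.imwrite('pics/k3.png',np.hstack([cv2.resize(b[25*U:65*U,40*U:80*U],(400,400)),cv2.resize(a[25*U:65*U,40*U:80*U],(400,400))]))
```

```text
0.718798041343689 [-31.75  -14.625]
0.7800390720367432 [-33.25  -26.625]
0.8214931488037109 [10.25  -9.125]
0.024 [ 9.65862392 -9.02127795]
0.026 [10.45046853 -9.76087091]
0.028 [ 11.24034183 -10.49862265]
0.03 [ 12.02825119 -11.23454004]
```

View pics/k3.png

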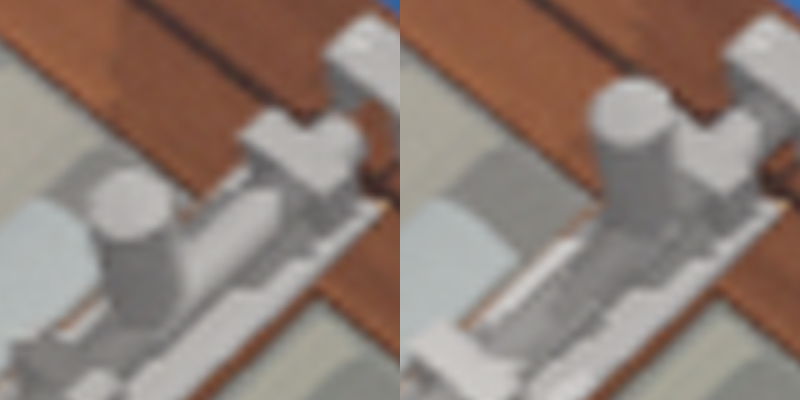

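Measured travel is about 25 mm, yet it looks stopped against the front guide. Push once more, a bit firmer, to make sure it is home.

Call:
{"op": "arm_command", "data": {
  "steps": [
    {"slide": [0.01,0.06,0],"rot": [0,0,0],"grip": 0.0},
    {"slide": [0.01,0.06,0],"rot": [0,0,0],"grip": 0.0},
    {"slide": [0.01,0.06,0],"rot": [0,0,0],"grip": 0.0},
    {"slide": [0.001,0.034,0],"rot": [0,0,0],"grip": 0.0},
    {"slide": [0,0,-0.04],"rot": [0,0,0],"grip": 0.0},
    {"slide": [0,0,-0.04],"rot": [0,0,0],"grip": 0.0},
    {"slide": [0,0,-0.011],"rot": [0,0,0],"grip": 0.0},
    {"slide": [0,0,0],"rot": [0,0,0],"grip": 0.0}
  ]
}}

```text
time: 54.0
ee_pos: [0.5399, -0.1325, 0.0887]
eef_rot: [0.729, 0.684, -0.0, -0.0]
ft_force: [-0.0, 0.1, 0.5]
width: 0.0006
grip_force: 0.0
```

Call:
{"op": "arm_command", "data": {
  "steps": [
    {"slide": [0,0.008,0],"rot": [0,0,0],"grip": 0.0},
    {"slide": [0,0.008,0],"rot": [0,0,0],"grip": 0.0},
    {"slide": [0,0.004,0],"rot": [0,0,0],"grip": 0.0},
    {"slide": [0,0.004,0],"rot": [0,0,0],"grip": 0.0},
    {"slide": [0,0.004,0],"rot": [0,0,0],"grip": 0.0},
    {"slide": [0,0,0],"rot": [0,0,0],"grip": 0.0},
    {"slide": [0,0,0],"rot": [0,0,0],"grip": 0.0},
    {"slide": [0,0,0],"rot": [0,0,0],"grip": 0.0}
  ]
}}

```text
time: 55.0
ee_pos: [0.5399, -0.1053, 0.0884]
eef_rot: [0.73, 0.684, 0.0, -0.0]
ft_force: [-0.1, -0.0, 1.1]
width: 0.0004
grip_force: 0.0
```

Call:
{"op": "arm_command", "data": {
  "steps": [
    {"slide": [0,0.003,0],"rot": [0,0,0],"grip": 0.0},
    {"slide": [0,0.003,0],"rot": [0,0,0],"grip": 0.0},
    {"slide": [0,0.003,0],"rot": [0,0,0],"grip": 0.0},
    {"slide": [0,0.003,0],"rot": [0,0,0],"grip": 0.0},
    {"slide": [0,0.001,0],"rot": [0,0,0],"grip": 0.0},
    {"slide": [0,0,0],"rot": [0,0,0],"grip": 0.0},
    {"slide": [0,0,0],"rot": [0,0,0],"grip": 0.0},
    {"slide": [0,0,0],"rot": [0,0,0],"grip": 0.0}
  ]
}}

```text
time: 56.0
ee_pos: [0.5396, -0.1043, 0.0887]
eef_rot: [0.733, 0.68, -0.004, 0.006]
ft_force: [5.6, -38.7, -12.7]
width: 0.0006
grip_force: 19.1
```

The same stop at −0.104 under 39 N, with the bolt nose through the keeper. Check the knob's original position on the open lid, to see whether it was nudged a little during closing.

Run:
```python
from h import *
from scipy.optimize import least_squares
s=eyes.camera('scene');t=eyes.camera('top')
c=np.array([.536,-.159]);a=np.radians(-3.2);R=np.array([[np.cos(a),-np.sin(a)],[np.sin(a),np.cos(a)]])
def lid(x,r,h,th): y=-.095+r*np.cos(th)-h*np.sin(th); return np.r_[c+R@np.array([x,y]),.056+r*np.sin(th)+h*np.cos(th)]
# closed, before/after: knob top centre px in scene (z=.104)
for n,uv in(('closed before',(253,305.5)),('closed after',(263.3,296.2))):
    f=least_squares(lambda q:proj(s,lid(0,q[0],.048,0))[0]-uv,[.14]);print(n,f.x,f.fun)
# open: px from lid.png: corner outer-top-left (45,58), knob tip centre (203,420)
px=lambda u,v:np.array([u/3.5+90,v/3.5+240])
f=least_squares(lambda q:np.r_[proj(s,lid(-.165,.19,.01,q[0]))[0]-px(45,58),proj(s,lid(0,q[1],.048,q[0]))[0]-px(203,420),proj(s,lid(0,q[1],.016,q[0]))[0]-px(268,380)],[1.47,.13]);print(f.x,f.fun)
# rear/front bracket positions when shut (k3 full scale 10 px, origin 240,285), tops h=.018
for n,u in(('front bracket rear-top',(250,145)),):
    uv=np.array(u)/10+[240,285];g=least_squares(lambda q:proj(s,lid(q[1],q[0],.018,0))[0]-uv,[.16,0]);print(n,g.x)
A=cv2.resize(np.array(t['pixels'])[235:265,375:445,::-1],(770,330),interpolation=cv2.INTER_CUBIC);cv2.imwrite('pics/k4.png',A)
```

```text
closed before [0.14447572] [0.89304209 0.95837366]
closed after [0.16972093] [0.74448352 0.79894703]
[1.50634246 0.13793823] [-5.72346976  2.45666021  3.66977294  0.37652097  4.11056685 -3.88271236]
front bracket rear-top [ 0.17847095 -0.01004022]
```

The open-lid knob radius was about 0.138 m and is now about 0.170 m, so total travel is about 30 mm. The bolt is home against its stop. Withdraw and hand in.

Call:
{"op": "arm_command", "data": {
  "steps": [
    {"slide": [0,-0.02,0],"rot": [0,0,0],"grip": 0.0},
    {"slide": [0,-0.01,0.02],"rot": [0,0,0],"grip": 0.0},
    {"slide": [0,0,0.05],"rot": [0,0,0],"grip": 0.0},
    {"slide": [0,0,0.05],"rot": [0,0,0],"grip": 0.0},
    {"slide": [-0.01,0.05,0.02],"rot": [0,0,0],"grip": 0.0},
    {"slide": [-0.01,0.06,0],"rot": [0,0,0],"grip": 0.0},
    {"slide": [-0.01,0.06,0],"rot": [0,0,0],"grip": 0.0},
    {"slide": [0,0,0],"rot": [0,0,0],"grip": 0.0}
  ]
}}

```text
time: 57.1
ee_pos: [0.5089, 0.0534, 0.2283]
eef_rot: [0.727, 0.687, 0.0, -0.001]
ft_force: [0.9, 0.1, 0.1]
width: 0.0006
grip_force: 0.0
```

Run:
```python
from h import *
print(sensors.read_state()['ee_pos'], order.close_job())
```

```text
the job is handed in; nothing more can be done
[0.50893865 0.05335979 0.22825541] None
```

I handed the job in at about 57 s, no verdict returned: all four tubes in their own grooves, labels within about 10° of up, lid shut; the bolt is against a hard stop, travel estimated at 30 mm from camera views (25 mm measured during the push, with the knob apparently nudged about 6 mm earlier while the lid closed).

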